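# Crate the sample bottles and snap the gate shut

### The arm

A 6-joint arm with a two-finger parallel gripper is mounted at the origin on the work surface. World frame = base frame: x ahead of the robot, y to its left, z up, the work surface at z = 0. Lengths are in m, angles in rad, forces in N, time in s.
With the tool pointing down it reaches from about 0.375 to 0.9 m from the base axis. Payload 3.1 kg.
Tool frame: the origin (TCP) lies between the finger pads; the fingertips stand 17 mm ahead of it and the grasp point (between the pads) lies 2 mm behind it (robot.nose_length is the distance from the TCP to the fingertips, in m); z points along the fingers, y is the line along which they close (so a half turn about z gives the same grasp; the last joint's range is limited). The gripper opens to 87 mm and grips with 3 to 60 N. Pads are 19 mm wide; open, the fingers measure 117 mm over their backs; the gripper's body (75 mm by 190 mm) begins 51 mm behind the grasp point.
Start: joints at [1.038, 0.527, 1.433, -0, 1.181, -0.178], TCP at [0.217, 0.586, 0.24] pointing down, gripper open.
Joint ranges: [-3.08, 3.08], [-0.75, 2.2], [0.22, 2.44], [-1.43, 4.57], [0, 2.65], [-2.85, 2.85]. Speed limits (rad/s): [2.79, 2.79, 3.14, 3.14, 3.14, 3.14].

### API

Orientations are given as a unit quaternion [x, y, z, w].
In Python, from rig import robot, cams gives the robot as it stands.
- The arm moves only by the shell command python3 -m pendant 'ROWS' [FORCE]. ROWS is JSON, a list of rows, each an object with "jaw": the opening, from 0 (shut) to 1 (fully open); "linear": the shift along the tool's x, y, z in cm, a list of three; "twist": the turn about the tool's z in degrees. A call has 1 to 12 rows; each row shifts and turns the commanded pose from where the row before left it, along the tool's axes as they then stand; what a row does not reach is not made up. A row lasts 1/12 s, in which the tool goes at most 41.7 mm and 7.16 degrees, less where a joint would pass 70% of its speed; a pose out of reach is approached as far as the arm can. A call is refused whole if a number of a shift passes 4.17 or a number of a turn 7.16, either way. A call with a gripper value outside its range is refused whole. The fingers move at their own pace and stop on an object; FORCE is the grip in N (left out, the last holds). Time passes only in rows, so rows that do not move let the fingers close. It gives the time, the measured TCP pose, the force, the opening and the grip force at its end, in the units of the state.
- robot.get_obs(): the state, without advancing time (a new reading comes with each control period).
- cams.camera(name): name is "side" or "top" or "wrist"; returns a dict with "color" (384x512x3 uint8, blue, green, red), "depth" (384x512 float32, m along the optical axis (not along the pixel's ray), 0 where there is no reading), "fov_y" (degrees; the focal length in pixels is half the picture's height over the tangent of half this angle, whatever the lens; pixels are square), "cx", "cy" (the principal point, pixels), "view" (4x4, takes a point from world to camera coordinates). Camera axes: x right, y down, z forward; pixel columns grow to the right and rows downward; lengths in m; the calibration is good to about 2 mm. A picture is of the moment at which its call begins.
- robot.hand_in(): hands the job in; it is judged then, once.
The state is a dict: "time": time; "q": joint angles; "joint_velocities": joint speeds; "joint_torque": joint torques, N m; "position": TCP position; "tool_rot": TCP orientation; "ft_force": force on the tool from outside, world axes, zero at the start; "moment": the same for the moment, N m; "grip_width": finger opening in m; "grip_force": force on a finger pad.
Only numpy, scipy, OpenCV 4.12 (cv2) and the standard library are available. Lean on these libraries where they do the work, as an engineer would, in place of code of your own. Each camera call takes 0.05 s, during which the arm holds its last target. There are 200 camera calls.

### The job

Pack every sample bottle and jar that stands on the bench into the grey drop-front crate, each set down (not dropped) upright on the crate's floor; it is a close fit, so plan how they go in, and leave the front gate open until all of them are inside. Then push the gate up and shut until it snaps home on its catches, and leave the flask, the beaker and the tray of caps where they stand.

Things in the scene. Friction and masses are not known exactly. Their poses are not given: they have to be found in the camera images.
- oblong1_mid (a point): white oblong plastic bottle, 0.42 kg, a third full (bottom-heavy): body 92 mm along its x, 62 mm along y, foot bevelled, straight sides to 72 mm, shoulder to 88 mm, round ribbed cap 34 mm in diameter from 94 to 124 mm above its foot. This point is on its vertical axis, half-way up: 62 mm above the foot, 47 mm below the cap's middle; z up. Hangs straight when held by the cap. May be absent.
- oblong2_mid (a point): white oblong plastic bottle, 0.42 kg, a third full (bottom-heavy): body 92 mm along its x, 62 mm along y, foot bevelled, straight sides to 72 mm, shoulder to 88 mm, round ribbed cap 34 mm in diameter from 94 to 124 mm above its foot. This point is on its vertical axis, half-way up: 62 mm above the foot, 47 mm below the cap's middle; z up. Hangs straight when held by the cap. May be absent.
- oblong3_mid (a point): white oblong plastic bottle, 0.42 kg, a third full (bottom-heavy): body 92 mm along its x, 62 mm along y, foot bevelled, straight sides to 72 mm, shoulder to 88 mm, round ribbed cap 34 mm in diameter from 94 to 124 mm above its foot. This point is on its vertical axis, half-way up: 62 mm above the foot, 47 mm below the cap's middle; z up. Hangs straight when held by the cap. May be absent.
- oblong4_mid (a point): white oblong plastic bottle, 0.42 kg, a third full (bottom-heavy): body 92 mm along its x, 62 mm along y, foot bevelled, straight sides to 72 mm, shoulder to 88 mm, round ribbed cap 34 mm in diameter from 94 to 124 mm above its foot. This point is on its vertical axis, half-way up: 62 mm above the foot, 47 mm below the cap's middle; z up. Hangs straight when held by the cap. May be absent.
- square1_mid (a point): white HDPE square bottle with a white ribbed screw cap, about 0.30 kg, bottom-heavy; as the oblong bottles, but 62 by 62 mm across: shoulder up to 88 mm, round cap 34 mm in diameter from 94 to 124 mm above its foot. This point is on its vertical axis half-way up, 62 mm above the foot and 47 mm below the middle of the cap; z points up. May be absent.
- jar1_mid (a point): white round jar with a white ribbed lid, about 0.26 kg, bottom-heavy; body 64 mm in diameter, shoulder up to 86 mm, lid 46 mm in diameter from 90 to 120 mm above its foot. This point is on its vertical axis half-way up, 60 mm above the foot and 45 mm below the middle of the lid; z points up. May be absent.
- jar2_mid (a point): white round jar with a white ribbed lid, about 0.26 kg, bottom-heavy; body 64 mm in diameter, shoulder up to 86 mm, lid 46 mm in diameter from 90 to 120 mm above its foot. This point is on its vertical axis half-way up, 60 mm above the foot and 45 mm below the middle of the lid; z points up. May be absent.
- crate: grey plastic crate, no lid, fixed; inside 172 mm along its x, 280 mm along y; walls 6 mm thick, 85 mm high; inner floor 6 mm above the bench. Origin: centre of the inside, at bench height; x from the front gate to the back wall, y along the gate. The gate is its whole front (-x). Two rows of four, oblong bottles with their long side along x, fill it; caps and lids then stand above the walls.
- gate (a joint): the crate's drop-down front gate, hinged along its lower edge: 0 rad shut (upright), grows as its top leans out to -x, stop at 1.1. A stiff hinge: it stays where it is left (about 2 N at the top edge moves it). From 0.2 to 0.1 rad it rides over two sprung nubs, one at each end (about 5 N at the top edge), then snaps home against its stop and is held.
- gate_top (a point): middle of the gate's top edge, 75 mm from the hinge line; the gate is 268 mm long and 6 mm thick (this point is mid-thickness). It moves with the gate.
- gate_hinge (a point): middle of the gate's hinge line, fixed to the crate, 10 mm above the bench, 89 mm in front (-x) of the crate's origin.
- flask: bystander: round-bottomed glass flask, 116 mm in diameter and 190 mm high, on a cork ring; origin at the centre of its underside
- beaker: bystander: clear plastic beaker, 84 mm in diameter, 105 mm high; origin at the centre of its underside
- cap_tray: bystander: flat aluminium tray of white screw caps, 130 by 170 mm, 30 mm high; origin at the centre of its underside

How it is judged:
By the outcome, as a careful person would: the job done as asked, in the order asked, and still so for the second after the job is handed in, with the robot touching nothing.
Of oblong1, oblong2, oblong3, oblong4, square1, jar1, jar2 only 5 to 7 are there at a start; the rules pass over those that are not, and their reading is None.
At some moment in a run one of oblong1, oblong2, oblong3, oblong4 may be knocked a few centimetres aside while the robot is not near it.
It also fails if it takes over 210 s, if anything falls off the work surface, if the arm or the gripper's body presses on something with over 40 N, if the wrist force passes 120 N, or if a joint passes its speed limit or range.

## Working session

There is one attempt and no reset: what is moved stays moved. The work goes in short steps, Python scripts to look and compute and a shell command to move; the robot and the scene stay as the last step left them, time stands still between calls to the robot, and variables do not carry over. Pictures are saved under pics/ and viewed, at most 14 in all, crops included, and the job is handed in when it is done.

```bash
ls; mkdir -p pics; python3 - <<'E'
from rig import robot,cams
import cv2,numpy as np
o=robot.get_obs();print(o)
for n in("top","side"):
    c=cams.camera(n);cv2.imwrite(f"pics/{n}0.png",c["color"]);print(n,c["fov_y"],c["cx"],c["cy"],np.round(c["view"],3).tolist())
    np.save(f"{n}d.npy",c["depth"])
E
```

```text
pics
{'time': 0.0, 'q': array([ 1.03748120e+00,  5.28466042e-01,  1.43389605e+00,  2.10985492e-05,
        1.18137511e+00, -1.78465493e-01]), 'joint_velocities': array([-0.00052533,  0.00062868, -0.00040114, -0.00068326, -0.00055628,
       -0.00040058]), 'joint_torque': array([ 1.26564151e-03, -4.40049613e+01, -1.76590276e+01,  6.30921288e-02,
        5.83816285e-02, -1.85682702e-04]), 'position': array([0.21674767, 0.58548018, 0.23857365]), 'tool_rot': array([ 1.76499255e-01,  9.84300189e-01, -1.00168360e-03, -3.82751243e-04]), 'ft_force': array([-0.33272191, -0.48391409,  0.17547919]), 'moment': array([ 0.04165252, -0.041562  , -0.01649949]), 'grip_force': 0.0, 'grip_width': 0.08684741846329544}
top 57.4669121313104 252.39747776790892 191.3686576548194 [[-0.009, -1.0, -0.002, 0.045], [-0.976, 0.009, -0.217, 0.581], [0.217, -0.0, -0.976, 1.214], [0.0, 0.0, 0.0, 1.0]]
side 48.76093638876853 254.40733669383258 188.11907219127386 [[0.717, -0.697, -0.012, -0.378], [-0.483, -0.484, -0.73, 0.343], [0.503, 0.529, -0.684, 1.007], [0.0, 0.0, 0.0, 1.0]]
```

View pics/top0.png

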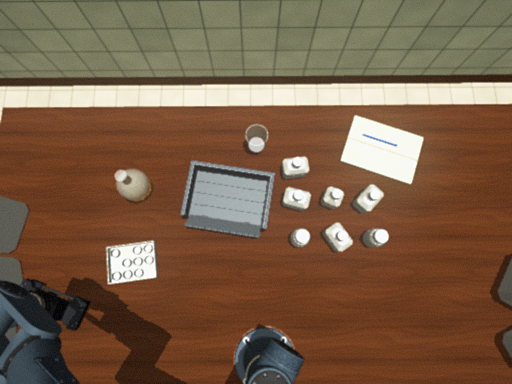

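View pics/side0.png

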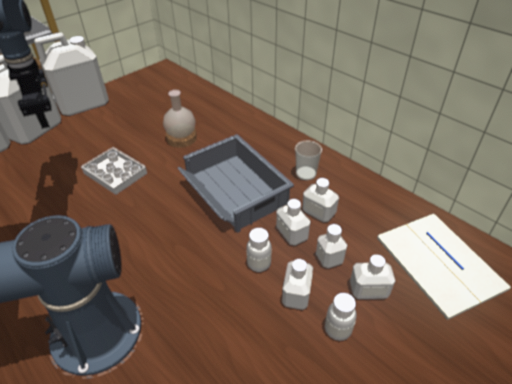

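```bash
cat > h.py <<'E'
import numpy as np,cv2
from rig import robot,cams
def cloud(n):
    c=cams.camera(n);d=c["depth"];H,W=d.shape;f=H/2/np.tan(np.radians(c["fov_y"]/2))
    v,u=np.mgrid[:H,:W];P=np.stack([(u-c["cx"])/f*d,(v-c["cy"])/f*d,d],-1)
    V=c["view"];W_=(P-V[:3,3])@V[:3,:3];W_[d<=0]=np.nan
    return c,W_
def blobs(m,mn=8):
    n,l,s,ce=cv2.connectedComponentsWithStats(m.astype(np.uint8))
    return [l==i for i in range(1,n) if s[i,4]>=mn]
def yaw():  # direction of tool y in world, deg
    from scipy.spatial.transform import Rotation as R
    return np.degrees(np.arctan2(*R.from_quat(robot.get_obs()["tool_rot"]).as_matrix()[[1,0],1]))
def bottles(n="top",mn=8):
    """caps (z~.12) -> centre xy, body rect from shoulder/upper-side points"""
    c,W=cloud(n);X,Y,Z=W[...,0],W[...,1],W[...,2]
    white=(c["color"].min(-1)>105)
    out=[]
    for b in blobs((Z>.112)&(Z<.132)&white,mn):
        top=np.nanmedian(Z[b]);p=W[b];p=p[p[:,2]>top-.004]
        (cx,cy),(w,h),a=cv2.minAreaRect((p[:,:2]*1000).astype(np.float32))
        m=(np.hypot(X-cx/1000,Y-cy/1000)<.06)&(Z>.03)&(Z<.095)&white
        q=W[m];r=cv2.minAreaRect((q[:,:2]*1000).astype(np.float32)) if len(q)>4 else None
        out.append((cx,cy,top*1000,w,h,len(p),r))
    return out
E
python3 - <<'E'
from h import *
np.set_printoptions(precision=1,suppress=True)
for b in bottles(): print([round(float(x),1) for x in b[:6]],b[6] and np.round(np.hstack([np.array(b[6][0]),b[6][1],b[6][2]]),1))
c,W=cloud("top")
for u,v in [(192,163),(273,174),(184,214),(262,236),(230,195),(195,168),(268,178),(190,213),(225,215),(225,220),(225,225),(225,229),(225,233),(225,236)]: print(u,v,W[v,u]*1000)
print(yaw())
E
```

```text
[675.8, -120.7, 123.7, 31.6, 31.3, 67.0] [ 674.8 -121.2   62.4   93.1    6.3]
[609.2, 468.9, 119.7, 61.0, 73.4, 178.0] [597.6 446.8  42.2 100.8  62.6]
[559.8, -252.6, 123.9, 28.8, 30.6, 70.0] [ 559.1 -252.8   62.1   62.1   65.5]
[555.3, -119.3, 123.8, 30.1, 30.8, 72.0] [ 555.2 -119.8   92.1   63.9   75.5]
[553.5, -385.5, 122.5, 33.6, 30.2, 78.0] [ 553.8 -384.6   63.1   93.7   46.2]
[413.6, -128.4, 119.6, 42.5, 42.0, 137.0] [ 413.6 -128.2   58.9   61.7   63.7]
[410.9, -396.7, 119.2, 43.9, 44.8, 136.0] [ 410.9 -389.3   59.9   44.9    7.6]
[412.9, -263.5, 123.5, 32.2, 30.7, 80.0] [ 414.  -263.5   91.8   62.9   33.6]
192 163 [684.5 258.5  87.2]
273 174 [640.1 -36.   87. ]
184 214 [497.5 282.2  83.3]
262 236 [424.6   5.    4. ]
230 195 [581.4 124.7   4.3]
195 168 [675.8 253.   52. ]
268 178 [635.6 -19.4  48. ]
190 213 [513.  274.7   7.6]
225 215 [504.1 142.9   7.8]
225 220 [484.1 142.2  15.6]
225 225 [462.3 140.   41.1]
225 229 [445.6 138.4  59.7]
225 233 [437.4 143.    0.2]
225 236 [426.2 142.9   0. ]
69.66926731568391
```

```bash
python3 - <<'E'
from h import *
np.set_printoptions(precision=1,suppress=True)
c,W=cloud("top");X,Y,Z=[W[...,i]*1000 for i in range(3)]
m=(Z>80)&(Z<90)&(X>440)&(X<720)&(Y>-70)&(Y<330)
p=np.c_[X[m],Y[m]].astype(np.float32);r=cv2.minAreaRect(p);print(r,len(p),cv2.boxPoints(r))
a=np.radians(r[2]); 
for k in range(2):
    t=a+k*np.pi/2; s=p@[np.cos(t),np.sin(t)]; print(np.degrees(t),np.histogram(s,bins=np.arange(s.min()-1,s.max()+3,3)))
# gate
g=(Z>15)&(Z<78)&(X>420)&(X<520)&(Y>40)&(Y<240)
print(np.c_[X[g],Y[g],Z[g]][::25])
E
```

```text
((570.8217163085938, 127.92117309570312), (310.3328552246094, 207.11643981933594), 80.57068634033203) 760 [[443.2  -8.2]
 [647.6 -42.1]
 [698.4 264. ]
 [494.1 298. ]]
80.57068634033205 (array([30, 43, 45, 46, 47, 21,  3,  3,  2,  2,  3,  4,  3,  4,  3,  4,  3,
        3,  3,  3,  3,  4,  4,  4,  3,  2,  4,  3,  3,  1,  3,  3,  4,  3,
        3,  2,  3,  2,  4,  3,  4,  3,  3,  4,  4,  3,  3,  3,  4,  4,  3,
        3,  2,  5,  3,  4,  3,  3,  3,  4,  3,  3,  4,  4,  4,  3,  3,  4,
        3,  4,  3,  4,  3,  3,  3,  4,  3,  2,  2,  4,  4,  1,  3,  5,  1,
        4,  5,  3,  3,  3,  3,  3,  4,  2,  2,  4,  3,  4, 35, 47, 35, 48,
       44, 24]), array([ 63.5,  66.5,  69.5,  72.5,  75.5,  78.5,  81.5,  84.5,  87.5,
        90.5,  93.5,  96.5,  99.5, 102.5, 105.5, 108.5, 111.5, 114.5,
       117.5, 120.5, 123.5, 126.5, 129.5, 132.5, 135.5, 138.5, 141.5,
       144.5, 147.5, 150.5, 153.5, 156.5, 159.5, 162.5, 165.5, 168.5,
       171.5, 174.5, 177.5, 180.5, 183.5, 186.5, 189.5, 192.5, 195.5,
       198.5, 201.5, 204.5, 207.5, 210.5, 213.5, 216.5, 219.5, 222.5,
       225.5, 228.5, 231.5,
[... 1232 characters left out ...]
472.7, -469.7, -466.7, -463.7, -460.7, -457.7,
       -454.7, -451.7, -448.7, -445.7, -442.7, -439.7, -436.7]))
[[510.3 123.7  15.4]
 [491.  204.5  23.8]
 [488.2 175.7  15.4]
 [483.9 167.9  19.2]
 [478.9 177.9  29.1]
 [473.6 216.3  43.6]
 [475.5 126.7  22.7]
 [469.9 187.3  41.9]
 [471.4  97.1  24.2]
 [465.5 179.4  47.6]
 [468.1  89.9  19.8]
 [461.2 196.6  54.4]
 [462.8 107.6  34. ]
 [456.1 212.7  67.3]
 [457.8 125.   47.1]
 [452.4 230.   69.8]
 [453.7 139.1  51.8]
 [455.1  45.5  32.3]
 [449.6 149.4  56.8]
 [451.   60.1  37.8]
 [445.2 138.1  63.2]
 [446.4  49.1  44.9]
 [441.8 102.7  58.5]
 [437.2 137.4  71.6]
 [438.4  49.1  52.7]
 [433.8  63.3  63.3]
 [430.3  52.7  62.2]
 [422.6  56.2  68.7]]
```

```bash
cat >> h.py <<'E'
from scipy.spatial.transform import Rotation as R
CY=-9.43; N=np.array([np.cos(np.radians(CY)),np.sin(np.radians(CY))]); T=np.array([-N[1],N[0]])
C0=np.array([573.1,127.4])
def slot(x,y): return C0+x*N+y*T
def go(x,y,z,yw=None,half=True,cyaw=None):
    "mm; prints twist (first) then tool-axis shift in cm after the twist"
    o=robot.get_obs();p=o["position"]*1000;th=yaw() if cyaw is None else cyaw
    tw=0
    if yw is not None:
        d=yw-th; d=(d+90)%180-90 if half else (d+180)%360-180
        tw=-d;th=th+d
    a=np.radians(th);d=np.array([x,y,z])-p
    q=np.degrees(o["q"])
    print("t%.1f at"%o["time"],np.round(p,1),"yaw %.1f"%yaw(),"| twist %.1f (%.1f rows)"%(tw,abs(tw)/7.16),"| shift cm x %.2f y %.2f z %.2f"%((-np.sin(a)*d[0]+np.cos(a)*d[1])/10,(np.cos(a)*d[0]+np.sin(a)*d[1])/10,-d[2]/10),"norm/4.1 %.1f"%(np.linalg.norm(d)/41),"q1 %.0f q6 %.0f"%(q[0],q[5]))
def show(n="top"):
    for b in bottles(n):
        print([round(float(v),1) for v in b[:3]],np.round(np.hstack([b[6][0],b[6][1],b[6][2]]),1) if b[6] else None,"crate",np.round([(np.array(b[:2])-C0)@N,(np.array(b[:2])-C0)@T],1))
E
python3 - <<'E'
from h import *
c,W=cloud("top");w=W*1000;Z=w[...,2];xp=(w[...,:2]-C0)@N;yp=(w[...,:2]-C0)@T
m=(Z>25)&(Z<70)
print("back wall",np.nanmedian(xp[m&(abs(xp-86)<25)&(abs(yp)<110)]))
for s in(-1,1): print("side",s,np.nanmedian(yp[m&(abs(yp-s*140)<14)&(abs(xp)<60)]),(m&(abs(yp-s*140)<14)&(abs(xp)<60)).sum())
go(676,-121,200,6.3)
E
```

```text
back wall 85.71912563722258
side -1 -139.96747047385708 3
side 1 139.95631039018286 80
t0.3 at [217.  585.9 239.2] yaw 69.7 | twist 63.4 (8.9 rows) | shift cm x -75.30 y 37.87 z 3.92 norm/4.1 20.6 q1 59 q6 -10
```

```bash
python3 -m pendant '[{"jaw":1,"linear":[0,0,0],"twist":7.04},{"jaw":1,"linear":[0,0,0],"twist":7.04},{"jaw":1,"linear":[0,0,0],"twist":7.04},{"jaw":1,"linear":[0,0,0],"twist":7.04},{"jaw":1,"linear":[0,0,0],"twist":7.04},{"jaw":1,"linear":[0,0,0],"twist":7.04},{"jaw":1,"linear":[0,0,0],"twist":7.04},{"jaw":1,"linear":[0,0,0],"twist":7.04},{"jaw":1,"linear":[0,0,0],"twist":7.04}]' 20
python3 -m pendant '[{"jaw":1,"linear":[-3.4,1.7,0],"twist":0},{"jaw":1,"linear":[-3.4,1.7,0],"twist":0},{"jaw":1,"linear":[-3.4,1.7,0],"twist":0},{"jaw":1,"linear":[-3.4,1.7,0],"twist":0},{"jaw":1,"linear":[-3.4,1.7,0],"twist":0},{"jaw":1,"linear":[-3.4,1.7,0],"twist":0},{"jaw":1,"linear":[-3.4,1.7,0],"twist":0},{"jaw":1,"linear":[-3.4,1.7,0],"twist":0},{"jaw":1,"linear":[-3.4,1.7,0],"twist":0},{"jaw":1,"linear":[-3.4,1.7,0],"twist":0},{"jaw":1,"linear":[-3.4,1.7,0],"twist":0}]'
python3 -m pendant '[{"jaw":1,"linear":[-3.4,1.7,0],"twist":0},{"jaw":1,"linear":[-3.4,1.7,0],"twist":0},{"jaw":1,"linear":[-3.4,1.7,0],"twist":0},{"jaw":1,"linear":[-3.4,1.7,0],"twist":0},{"jaw":1,"linear":[-3.4,1.7,0],"twist":0},{"jaw":1,"linear":[-3.4,1.7,0],"twist":0},{"jaw":1,"linear":[-3.4,1.7,0],"twist":0},{"jaw":1,"linear":[-3.4,1.7,0],"twist":0},{"jaw":1,"linear":[-3.4,1.7,0],"twist":0},{"jaw":1,"linear":[-3.4,1.7,0],"twist":0},{"jaw":1,"linear":[0,0,0],"twist":0}]'
python3 - <<'E'
from h import *
go(676,-121,200,6.3)
c=cams.camera("wrist");cv2.imwrite("pics/w1.png",c["color"])
show("wrist")
E
```

```text
time: 1.05
position: [0.217, 0.586, 0.2394]
tool_rot: [0.669, 0.743, -0.0, 0.0]
ft_force: [-0.7, -0.0, -0.2]
grip_width: 0.0872
grip_force: 0.0
time: 1.97
position: [0.4448, 0.2332, 0.2398]
tool_rot: [0.667, 0.745, 0.0, 0.0]
ft_force: [0.2, 0.4, -0.0]
grip_width: 0.0869
grip_force: 0.0
time: 2.88
position: [0.6547, -0.0917, 0.2395]
tool_rot: [0.669, 0.743, 0.0, 0.004]
ft_force: [0.5, -0.0, 0.3]
grip_width: 0.087
grip_force: 0.0
t2.9 at [654.7 -91.7 239.5] yaw 6.0 | twist -0.3 (0.0 rows) | shift cm x -3.15 y 1.80 z 3.95 norm/4.1 1.3 q1 -18 q6 -24
[553.6, -119.3, 123.5] [ 555.7 -121.1   92.2   62.8   74.4] crate [  21.2 -246.6]
[675.5, -119.2, 123.7] [ 674.7 -116.1   62.8   81.6    6.6] crate [ 141.4 -226.5]
```

View pics/w1.png

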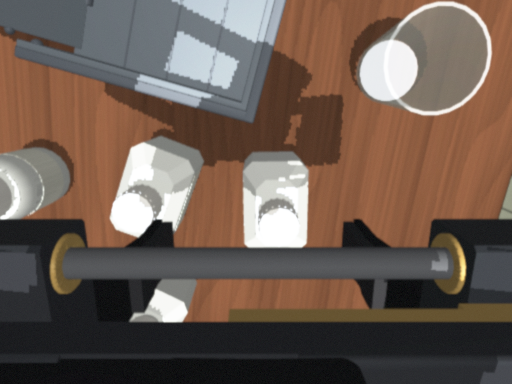

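```bash
python3 -m pendant '[{"jaw":1,"linear":[-1.55,0.88,0],"twist":0},{"jaw":1,"linear":[-1.55,0.88,0],"twist":0},{"jaw":1,"linear":[0,0,3],"twist":0},{"jaw":1,"linear":[0,0,3],"twist":0},{"jaw":1,"linear":[0,0,3],"twist":0},{"jaw":1,"linear":[0,0,2.5],"twist":0},{"jaw":1,"linear":[0,0,1.4],"twist":0},{"jaw":1,"linear":[0,0,0],"twist":0},{"jaw":1,"linear":[0,0,0],"twist":0}]' 20
python3 -m pendant '[{"jaw":0.2,"linear":[0,0,0],"twist":0},{"jaw":0,"linear":[0,0,0],"twist":0},{"jaw":0,"linear":[0,0,0],"twist":0},{"jaw":0,"linear":[0,0,0],"twist":0},{"jaw":0,"linear":[0,0,0],"twist":0},{"jaw":0,"linear":[0,0,0],"twist":0},{"jaw":0,"linear":[0,0,0],"twist":0},{"jaw":0,"linear":[0,0,0],"twist":0}]' 25
```

```text
time: 3.73
position: [0.6703, -0.1116, 0.1099]
tool_rot: [0.667, 0.745, -0.0, -0.001]
ft_force: [1.6, 0.4, 0.5]
grip_width: 0.0874
grip_force: 0.0
time: 4.4
position: [0.6713, -0.1133, 0.1106]
tool_rot: [0.667, 0.745, -0.0, 0.0]
ft_force: [-0.1, -0.2, -0.3]
grip_width: 0.0418
grip_force: 0.0
```

```bash
python3 -m pendant '[{"jaw":1,"linear":[0,0,0],"twist":0},{"jaw":1,"linear":[0,0,0],"twist":0},{"jaw":1,"linear":[-0.76,0.34,0],"twist":0},{"jaw":1,"linear":[0,0,0],"twist":0},{"jaw":1,"linear":[0,0,0],"twist":0}]' 25
python3 - <<'E'
from h import *
go(675.5,-120.5,110,6.3)
E
```

```text
time: 4.82
position: [0.676, -0.1212, 0.1106]
tool_rot: [0.667, 0.745, 0.0, 0.0]
ft_force: [-0.6, 0.2, 0.5]
grip_width: 0.0669
grip_force: 0.0
t4.8 at [ 676.  -121.2  110.6] yaw 6.3 | twist -0.0 (0.0 rows) | shift cm x 0.07 y -0.04 z 0.06 norm/4.1 0.0 q1 -19 q6 -26
```

```bash
python3 -m pendant '[{"jaw":0,"linear":[0,0,0],"twist":0},{"jaw":0,"linear":[0,0,0],"twist":0},{"jaw":0,"linear":[0,0,0],"twist":0},{"jaw":0,"linear":[0,0,0],"twist":0},{"jaw":0,"linear":[0,0,0],"twist":0},{"jaw":0,"linear":[0,0,0],"twist":0},{"jaw":0,"linear":[0,0,0],"twist":0},{"jaw":0,"linear":[0,0,0],"twist":0},{"jaw":0,"linear":[0,0,0],"twist":0},{"jaw":0,"linear":[0,0,0],"twist":0}]' 25
python3 -m pendant '[{"jaw":0,"linear":[0,0,-2],"twist":0},{"jaw":0,"linear":[0,0,-3],"twist":0},{"jaw":0,"linear":[0,0,-3],"twist":0},{"jaw":0,"linear":[0,0,-3],"twist":0},{"jaw":0,"linear":[0,0,-3],"twist":0},{"jaw":0,"linear":[0,0,-1],"twist":0},{"jaw":0,"linear":[0,0,0],"twist":0},{"jaw":0,"linear":[0,0,0],"twist":0}]'
python3 - <<'E'
from h import *
s=slot(37,102.6);go(*s,260,6.3+74.27)
show("top")
E
```

```text
time: 5.65
position: [0.6757, -0.1203, 0.1106]
tool_rot: [0.667, 0.745, 0.0, 0.0]
ft_force: [0.4, 0.4, -0.0]
grip_width: 0.0333
grip_force: 25.0
time: 6.32
position: [0.6746, -0.1201, 0.2591]
tool_rot: [0.667, 0.745, -0.001, -0.001]
ft_force: [-0.5, -0.7, -5.6]
grip_width: 0.0332
grip_force: 25.0
t6.3 at [ 674.6 -120.1  259.1] yaw 6.3 | twist -74.3 (10.4 rows) | shift cm x 10.37 y 33.02 z -0.09 norm/4.1 8.4 q1 -19 q6 -26
[608.7, 473.2, 119.1] [598.9 450.1  48.3 101.1  61.6] crate [-21.5 347. ]
[559.4, -253.1, 122.9] [ 559.  -252.8   62.7   62.4   64.4] crate [  48.8 -377.6]
[552.7, -385.2, 123.4] [ 553.6 -384.3   62.7   93.6   45.7] crate [  63.9 -509. ]
[410.6, -395.4, 119.4] [ 411.7 -389.3   60.5   46.8    5.3] crate [ -74.7 -542.4]
[412.8, -262.4, 123.6] [ 413.6 -263.2   92.2   63.3   33.6] crate [ -94.3 -410.8]
```

```bash
python3 -m pendant '[{"jaw":0,"linear":[0,0,0],"twist":-6.75},{"jaw":0,"linear":[0,0,0],"twist":-6.75},{"jaw":0,"linear":[0,0,0],"twist":-6.75},{"jaw":0,"linear":[0,0,0],"twist":-6.75},{"jaw":0,"linear":[0,0,0],"twist":-6.75},{"jaw":0,"linear":[0,0,0],"twist":-6.75},{"jaw":0,"linear":[0,0,0],"twist":-6.75},{"jaw":0,"linear":[0,0,0],"twist":-6.75},{"jaw":0,"linear":[0,0,0],"twist":-6.75},{"jaw":0,"linear":[0,0,0],"twist":-6.75},{"jaw":0,"linear":[0,0,0],"twist":-6.75}]'
python3 -m pendant '[{"jaw":0,"linear":[0.94,3,0],"twist":0},{"jaw":0,"linear":[0.94,3,0],"twist":0},{"jaw":0,"linear":[0.94,3,0],"twist":0},{"jaw":0,"linear":[0.94,3,0],"twist":0},{"jaw":0,"linear":[0.94,3,0],"twist":0},{"jaw":0,"linear":[0.94,3,0],"twist":0},{"jaw":0,"linear":[0.94,3,0],"twist":0},{"jaw":0,"linear":[0.94,3,0],"twist":0},{"jaw":0,"linear":[0.94,3,0],"twist":0},{"jaw":0,"linear":[0.94,3,0],"twist":0},{"jaw":0,"linear":[0.94,3,0],"twist":0},{"jaw":0,"linear":[0,0,0],"twist":0}]'
python3 - <<'E'
from h import *
s=slot(37,102.6);go(*s,116.6,80.57)
c,W=cloud("wrist");cv2.imwrite("pics/w2.png",c["color"])
w=W*1000;Z=w[...,2];m=(Z>136)&(Z<225)&(c["color"].min(-1)>90);
for b in blobs(m,200): print(b.sum(),cv2.minAreaRect(w[b][:,:2].astype(np.float32)))
E
```

```text
time: 7.28
position: [0.6737, -0.1199, 0.2564]
tool_rot: [0.079, 0.997, 0.001, -0.004]
ft_force: [-0.4, 0.0, -4.3]
grip_width: 0.0337
grip_force: 25.0
time: 8.28
position: [0.624, 0.2287, 0.2569]
tool_rot: [0.08, 0.997, 0.002, -0.004]
ft_force: [-1.5, 0.9, -5.1]
grip_width: 0.0333
grip_force: 25.0
t8.3 at [624.  228.7 256.9] yaw 80.8 | twist 0.3 (0.0 rows) | shift cm x -0.34 y -0.57 z 14.03 norm/4.1 3.4 q1 10 q6 -71
3141 ((600.71533203125, 233.1217498779297), (62.198890686035156, 45.728431701660156), 80.81205749511719)
```

View pics/w2.png

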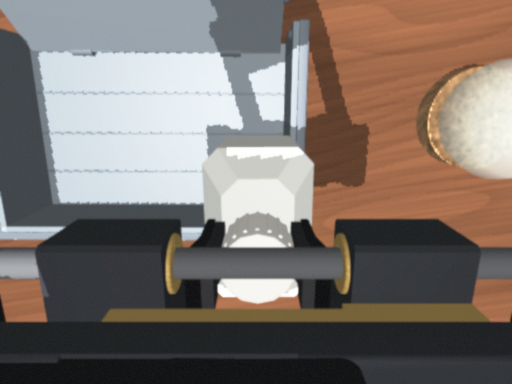

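```bash
python3 -m pendant '[{"jaw":0,"linear":[-0.34,-0.57,0],"twist":0.3},{"jaw":0,"linear":[0,0,0],"twist":0},{"jaw":0,"linear":[0,0,3],"twist":0},{"jaw":0,"linear":[0,0,3],"twist":0},{"jaw":0,"linear":[0,0,3],"twist":0},{"jaw":0,"linear":[0,0,2],"twist":0},{"jaw":0,"linear":[0,0,1.5],"twist":0},{"jaw":0,"linear":[0,0,0],"twist":0},{"jaw":0,"linear":[0,0,0],"twist":0}]'
python3 - <<'E'
from h import *
s=slot(37,102.6);go(*s,116.6,80.57)
E
```

```text
time: 9.08
position: [0.6296, 0.2141, 0.1342]
tool_rot: [0.086, 0.996, -0.001, -0.002]
ft_force: [0.4, 0.1, -4.4]
grip_width: 0.0334
grip_force: 25.0
t9.1 at [629.6 214.1 134.2] yaw 80.1 | twist -0.4 (0.1 rows) | shift cm x 0.45 y 0.78 z 1.76 norm/4.1 0.5 q1 9 q6 -71
```

```bash
python3 -m pendant '[{"jaw":0,"linear":[0.4,0.7,0],"twist":-0.3},{"jaw":0,"linear":[0,0,0],"twist":0},{"jaw":0,"linear":[0,0,0],"twist":0},{"jaw":0,"linear":[0,0,0.8],"twist":0},{"jaw":0,"linear":[0,0,0],"twist":0},{"jaw":0,"linear":[0,0,0],"twist":0},{"jaw":0,"linear":[0,0,0],"twist":0}]'
python3 - <<'E'
from h import *
s=slot(37,102.6);go(*s,116.6,80.57)
E
```

```text
time: 9.67
position: [0.6273, 0.2234, 0.1274]
tool_rot: [0.082, 0.997, -0.0, -0.0]
ft_force: [0.5, 0.0, -4.9]
grip_width: 0.0328
grip_force: 25.2
t9.7 at [627.3 223.4 127.4] yaw 80.6 | twist -0.0 (0.0 rows) | shift cm x 0.07 y -0.10 z 1.08 norm/4.1 0.3 q1 10 q6 -71
```

Lower in small steps, release, rise.

```bash
python3 -m pendant '[{"jaw":0,"linear":[0,0,0.7],"twist":0},{"jaw":0,"linear":[0,0,0.3],"twist":0},{"jaw":0,"linear":[0,0,0.1],"twist":0},{"jaw":0,"linear":[0,0,0],"twist":0},{"jaw":0,"linear":[0,0,0],"twist":0},{"jaw":0,"linear":[0,0,0],"twist":0}]'
python3 -m pendant '[{"jaw":0.55,"linear":[0,0,0],"twist":0},{"jaw":0.55,"linear":[0,0,0],"twist":0},{"jaw":0.55,"linear":[0,0,0],"twist":0},{"jaw":0.55,"linear":[0,0,0],"twist":0},{"jaw":0.55,"linear":[0,0,-2],"twist":0},{"jaw":0.55,"linear":[0,0,-4],"twist":0},{"jaw":0.55,"linear":[0,0,-4],"twist":0},{"jaw":0.7,"linear":[0,0,-2.5],"twist":0},{"jaw":0.7,"linear":[0,0,0],"twist":0},{"jaw":0.7,"linear":[0,0,0],"twist":0},{"jaw":0.7,"linear":[0,0,0],"twist":0}]'
python3 - <<'E'
from h import *
show("wrist");print()
show("top")
go(555,-119.5,200,75-90)
E
```

```text
time: 10.17
position: [0.6275, 0.2235, 0.1167]
tool_rot: [0.082, 0.997, 0.0, 0.0]
ft_force: [-0.2, 0.7, -5.1]
grip_width: 0.0335
grip_force: 25.2
time: 11.08
position: [0.6266, 0.2234, 0.2412]
tool_rot: [0.082, 0.997, -0.0, -0.0]
ft_force: [-0.4, -0.3, -0.2]
grip_width: 0.0598
grip_force: 0.0
[626.4, 224.0, 129.8] [633.5 229.3  85.4 106.9  81.9] crate [ 36.8 104. ]

[608.4, 470.9, 119.9] [600.6 446.4  41.3 101.   66.7] crate [-21.4 344.7]
[560.0, -252.3, 123.1] [ 559.2 -253.5   62.5   63.2   67.1] crate [  49.3 -376.8]
[556.2, -119.9, 123.9] [ 556.  -120.    91.8   62.8   74.8] crate [  23.8 -246.8]
[553.3, -385.7, 123.2] [ 554.1 -384.6   63.    93.2   47.3] crate [  64.5 -509.4]
[412.8, -127.4, 119.5] [ 413.7 -127.9   58.9   60.8   62.7] crate [-116.4 -277.7]
[410.2, -397.1, 119.4] [ 411.4 -389.    60.    43.1    5. ] crate [ -74.8 -544.1]
[413.4, -262.7, 122.9] [ 413.6 -263.5   92.4   63.3   33.6] crate [ -93.6 -411. ]
t11.2 at [626.1 223.2 239.7] yaw 80.6 | twist -84.4 (11.8 rows) | shift cm x 34.95 y -2.00 z 3.97 norm/4.1 8.6 q1 10 q6 -71
```

```bash
python3 -m pendant '[{"jaw":0.7,"linear":[-0.2,-3.17,0],"twist":0},{"jaw":0.7,"linear":[-0.2,-3.17,0],"twist":0},{"jaw":0.7,"linear":[-0.2,-3.17,0],"twist":0},{"jaw":0.7,"linear":[-0.2,-3.17,0],"twist":0},{"jaw":0.7,"linear":[-0.2,-3.17,0],"twist":0},{"jaw":0.7,"linear":[-0.2,-3.17,0],"twist":0},{"jaw":0.7,"linear":[-0.2,-3.17,0],"twist":0},{"jaw":0.7,"linear":[-0.2,-3.17,0],"twist":0},{"jaw":0.7,"linear":[-0.2,-3.17,0],"twist":0},{"jaw":0.7,"linear":[-0.2,-3.17,0],"twist":0},{"jaw":0.7,"linear":[-0.2,-3.17,0],"twist":5.8}]'
python3 -m pendant '[{"jaw":0.7,"linear":[0,0,1],"twist":0},{"jaw":0.7,"linear":[0,0,0],"twist":0},{"jaw":0.7,"linear":[0,0,0],"twist":0},{"jaw":0.7,"linear":[0,0,0],"twist":0}]'
python3 - <<'E'
from h import *
show("wrist")
go(555.8,-119.8,110.6,74.8)
E
```

```text
time: 12.1
position: [0.5906, -0.1253, 0.2397]
tool_rot: [0.133, 0.991, 0.0, -0.002]
ft_force: [0.0, -0.2, 0.4]
grip_width: 0.061
grip_force: 0.0
time: 12.43
position: [0.5914, -0.1227, 0.2306]
tool_rot: [0.132, 0.991, 0.001, -0.001]
ft_force: [-0.7, 1.0, 0.6]
grip_width: 0.0612
grip_force: 0.0
[423.6, -255.6, 120.6] [ 427.5 -255.    60.4   63.3   32.6] crate [ -84.7 -402.3]
[555.2, -121.3, 123.8] [ 555.3 -121.    92.3   62.6   74.5] crate [  23.1 -248.3]
[558.9, -253.7, 123.6] [ 559.  -253.9   62.5   63.2   66.3] crate [  48.5 -378.3]
t12.5 at [ 591.7 -122.6  231.1] yaw 74.9 | twist 0.1 (0.0 rows) | shift cm x 3.54 y -0.67 z 12.05 norm/4.1 3.1 q1 -22 q6 -97
```

```bash
python3 -m pendant '[{"jaw":0.7,"linear":[1.8,-0.33,0],"twist":0},{"jaw":0.7,"linear":[1.77,-0.33,0],"twist":0},{"jaw":0.7,"linear":[0,0,3],"twist":0},{"jaw":0.7,"linear":[0,0,3],"twist":0},{"jaw":0.7,"linear":[0,0,3],"twist":0},{"jaw":0.7,"linear":[0,0,2],"twist":0},{"jaw":0.7,"linear":[0,0,1.05],"twist":0},{"jaw":0.7,"linear":[0,0,0],"twist":0},{"jaw":0.7,"linear":[0,0,0],"twist":0},{"jaw":0.7,"linear":[0,0,0],"twist":0}]'
python3 - <<'E'
from h import *
go(555.8,-119.8,110.6,74.8)
E
```

```text
time: 13.32
position: [0.5569, -0.1211, 0.1124]
tool_rot: [0.132, 0.991, -0.0, 0.001]
ft_force: [-0.1, 0.0, 0.8]
grip_width: 0.0608
grip_force: 0.0
t13.3 at [ 556.9 -121.1  112.4] yaw 74.8 | twist 0.0 (0.0 rows) | shift cm x 0.14 y 0.10 z 0.18 norm/4.1 0.1 q1 -24 q6 -98
```

```bash
python3 -m pendant '[{"jaw":0,"linear":[0.1,0.05,0.15],"twist":0},{"jaw":0,"linear":[0,0,0],"twist":0},{"jaw":0,"linear":[0,0,0],"twist":0},{"jaw":0,"linear":[0,0,0],"twist":0},{"jaw":0,"linear":[0,0,0],"twist":0},{"jaw":0,"linear":[0,0,0],"twist":0},{"jaw":0,"linear":[0,0,0],"twist":0},{"jaw":0,"linear":[0,0,0],"twist":0},{"jaw":0,"linear":[0,0,0],"twist":0}]'
python3 -m pendant '[{"jaw":0,"linear":[0,0,-2],"twist":0},{"jaw":0,"linear":[0,0,-3],"twist":0},{"jaw":0,"linear":[0,0,-3.5],"twist":0},{"jaw":0,"linear":[0,0,-3.5],"twist":0},{"jaw":0,"linear":[0,0,-3],"twist":0},{"jaw":0,"linear":[0,0,0],"twist":0},{"jaw":0,"linear":[0,0,0],"twist":0},{"jaw":0,"linear":[0,0,0],"twist":0}]'
python3 - <<'E'
from h import *
s=slot(37,34.2);go(*s,260,-9.43-.2)
E
```

```text
time: 14.07
position: [0.555, -0.1208, 0.1099]
tool_rot: [0.133, 0.991, -0.0, 0.0]
ft_force: [-1.1, -2.4, 3.3]
grip_width: 0.0334
grip_force: 25.0
time: 14.73
position: [0.5532, -0.1194, 0.2576]
tool_rot: [0.133, 0.991, 0.001, -0.002]
ft_force: [-0.2, 0.1, -4.6]
grip_width: 0.0335
grip_force: 25.0
t14.7 at [ 553.2 -119.4  257.6] yaw 74.8 | twist 84.4 (11.8 rows) | shift cm x 28.10 y 1.52 z -0.24 norm/4.1 6.9 q1 -24 q6 -98
```

```bash
python3 -m pendant '[{"jaw":0,"linear":[0,0,0],"twist":7.03},{"jaw":0,"linear":[0,0,0],"twist":7.03},{"jaw":0,"linear":[0,0,0],"twist":7.03},{"jaw":0,"linear":[0,0,0],"twist":7.03},{"jaw":0,"linear":[0,0,0],"twist":7.03},{"jaw":0,"linear":[0,0,0],"twist":7.03},{"jaw":0,"linear":[0,0,0],"twist":7.03},{"jaw":0,"linear":[0,0,0],"twist":7.03},{"jaw":0,"linear":[0,0,0],"twist":7.03},{"jaw":0,"linear":[0,0,0],"twist":7.03},{"jaw":0,"linear":[0,0,0],"twist":7.03},{"jaw":0,"linear":[0,0,0],"twist":7.03}]'
python3 -m pendant '[{"jaw":0,"linear":[3.5,0.19,0],"twist":0},{"jaw":0,"linear":[3.5,0.19,0],"twist":0},{"jaw":0,"linear":[3.5,0.19,0],"twist":0},{"jaw":0,"linear":[3.5,0.19,0],"twist":0},{"jaw":0,"linear":[3.5,0.19,0],"twist":0},{"jaw":0,"linear":[3.5,0.19,0],"twist":0},{"jaw":0,"linear":[3.5,0.19,0],"twist":0},{"jaw":0,"linear":[3.5,0.19,0],"twist":0},{"jaw":0,"linear":[0,0,0],"twist":0},{"jaw":0,"linear":[0,0,0],"twist":0},{"jaw":0,"linear":[0,0,0],"twist":0}]'
cat >> h.py <<'E'
def held():
    c,W=cloud("wrist");w=W*1000;Z=w[...,2];m=(Z>136)&(Z<225)&(c["color"].min(-1)>90)
    for b in blobs(m,200):
        r=cv2.minAreaRect(w[b][:,:2].astype(np.float32));print("held",b.sum(),np.round(r[0],1),np.round(r[1],1),round(r[2],1))
E
python3 - <<'E'
from h import *
s=slot(37,34.2);go(*s,116.3,-9.43)
held()
E
```

```text
time: 15.73
position: [0.5529, -0.1195, 0.256]
tool_rot: [0.766, 0.643, -0.002, -0.003]
ft_force: [0.2, 0.5, -3.4]
grip_width: 0.0333
grip_force: 25.0
time: 16.65
position: [0.6147, 0.1532, 0.2564]
tool_rot: [0.763, 0.646, -0.003, -0.002]
ft_force: [-0.0, 0.1, -2.6]
grip_width: 0.0332
grip_force: 25.0
t16.6 at [614.7 153.2 256.4] yaw -9.5 | twist -0.1 (0.0 rows) | shift cm x 0.20 y 0.01 z 14.01 norm/4.1 3.4 q1 4 q6 13
held 4907 [615.6 164.1] [45.  92.1] 80.3
```

```bash
python3 -m pendant '[{"jaw":0,"linear":[0.2,0,0],"twist":0},{"jaw":0,"linear":[0,0,3],"twist":0},{"jaw":0,"linear":[0,0,3],"twist":0},{"jaw":0,"linear":[0,0,3],"twist":0},{"jaw":0,"linear":[0,0,2.5],"twist":0},{"jaw":0,"linear":[0,0,1.5],"twist":0},{"jaw":0,"linear":[0,0,0.4],"twist":0},{"jaw":0,"linear":[0,0,0.2],"twist":0},{"jaw":0,"linear":[0,0,0],"twist":0},{"jaw":0,"linear":[0,0,0],"twist":0},{"jaw":0,"linear":[0,0,0],"twist":0}]'
python3 - <<'E'
from h import *
s=slot(37,34.2);go(*s,116,-9.43)
E
```

```text
time: 17.62
position: [0.6172, 0.155, 0.1249]
tool_rot: [0.764, 0.645, 0.001, 0.0]
ft_force: [-0.6, -0.4, -3.8]
grip_width: 0.0332
grip_force: 25.0
t17.6 at [617.2 155.  124.9] yaw -9.6 | twist -0.2 (0.0 rows) | shift cm x -0.03 y -0.20 z 0.89 norm/4.1 0.2 q1 4 q6 14
```

```bash
python3 -m pendant '[{"jaw":0,"linear":[0,-0.15,0.4],"twist":0},{"jaw":0,"linear":[0,0,0.3],"twist":0},{"jaw":0,"linear":[0,0,0.15],"twist":0},{"jaw":0,"linear":[0,0,0.1],"twist":0},{"jaw":0,"linear":[0,0,0],"twist":0},{"jaw":0,"linear":[0,0,0],"twist":0},{"jaw":0,"linear":[0,0,0],"twist":0}]'
python3 -m pendant '[{"jaw":0.58,"linear":[0,0,0],"twist":0},{"jaw":0.58,"linear":[0,0,0],"twist":0},{"jaw":0.58,"linear":[0,0,0],"twist":0},{"jaw":0.58,"linear":[0,0,0],"twist":0},{"jaw":0.58,"linear":[0,0,-2],"twist":0},{"jaw":0.58,"linear":[0,0,-4],"twist":0},{"jaw":0.58,"linear":[0,0,-4],"twist":0},{"jaw":0.7,"linear":[0,0,-2.5],"twist":0},{"jaw":0.7,"linear":[0,0,0],"twist":0},{"jaw":0.7,"linear":[0,0,0],"twist":0},{"jaw":0.7,"linear":[0,0,0],"twist":0}]'
python3 - <<'E'
from h import *
show("top")
go(413.6,-262.8,240,33.6,half=False)
E
```

```text
time: 18.2
position: [0.6162, 0.1562, 0.1161]
tool_rot: [0.764, 0.645, 0.001, 0.0]
ft_force: [-1.4, 1.1, 4.5]
grip_width: 0.0336
grip_force: 25.0
time: 19.12
position: [0.6146, 0.1552, 0.2382]
tool_rot: [0.764, 0.645, -0.001, -0.0]
ft_force: [0.1, -0.8, -0.3]
grip_width: 0.0601
grip_force: 0.0
[607.7, 472.4, 119.9] [596.4 456.   55.8 101.4  48.5] crate [-22.4 346. ]
[559.5, -252.8, 123.1] [ 559.  -253.    62.3   63.    66. ] crate [  48.9 -377.3]
[553.8, -384.7, 123.0] [ 554.6 -384.7   63.2   92.5   47. ] crate [  64.9 -508.4]
[412.6, -129.1, 119.8] [ 413.6 -128.1   58.4   61.4   63.1] crate [-116.3 -279.3]
[410.8, -395.2, 119.4] [ 411.3 -389.3   60.    45.4    5.8] crate [ -74.5 -542.1]
[413.8, -261.9, 123.1] [ 413.6 -263.4   92.2   65.9   33.4] crate [ -93.4 -410.1]
t19.2 at [614.2 155.2 237.4] yaw -9.6 | twist -43.2 (6.0 rows) | shift cm x -23.72 y -39.84 z -0.26 norm/4.1 11.3 q1 4 q6 14
```

```bash
python3 -m pendant '[{"jaw":0.7,"linear":[0,0,0],"twist":-6.17},{"jaw":0.7,"linear":[0,0,0],"twist":-6.17},{"jaw":0.7,"linear":[0,0,0],"twist":-6.17},{"jaw":0.7,"linear":[0,0,0],"twist":-6.17},{"jaw":0.7,"linear":[0,0,0],"twist":-6.17},{"jaw":0.7,"linear":[0,0,0],"twist":-6.17},{"jaw":0.7,"linear":[0,0,0],"twist":-6.17}]'
python3 -m pendant '[{"jaw":0.7,"linear":[-1.82,-3.06,0],"twist":0},{"jaw":0.7,"linear":[-1.82,-3.06,0],"twist":0},{"jaw":0.7,"linear":[-1.82,-3.06,0],"twist":0},{"jaw":0.7,"linear":[-1.82,-3.06,0],"twist":0},{"jaw":0.7,"linear":[-1.82,-3.06,0],"twist":0},{"jaw":0.7,"linear":[-1.82,-3.06,0],"twist":0},{"jaw":0.7,"linear":[-1.82,-3.06,0],"twist":0},{"jaw":0.7,"linear":[-1.82,-3.06,0],"twist":0},{"jaw":0.7,"linear":[-1.82,-3.06,0],"twist":0},{"jaw":0.7,"linear":[-1.82,-3.06,0],"twist":0},{"jaw":0.7,"linear":[-1.82,-3.06,0],"twist":0}]'
python3 -m pendant '[{"jaw":0.7,"linear":[-1.82,-3.06,0],"twist":0},{"jaw":0.7,"linear":[-1.82,-3.06,0],"twist":0},{"jaw":0.7,"linear":[0,0,0],"twist":0},{"jaw":0.7,"linear":[0,0,0],"twist":0},{"jaw":0.7,"linear":[0,0,0],"twist":0},{"jaw":0.7,"linear":[0,0,0],"twist":0}]'
python3 - <<'E'
from h import *
show("wrist")
go(413.6,-262.8,110.6,33.6,half=False)
E
```

```text
time: 19.75
position: [0.6141, 0.1552, 0.2365]
tool_rot: [0.47, 0.883, -0.001, -0.002]
ft_force: [0.2, -0.2, -0.1]
grip_width: 0.0611
grip_force: 0.0
time: 20.67
position: [0.4438, -0.1983, 0.2373]
tool_rot: [0.473, 0.881, 0.0, -0.002]
ft_force: [1.2, -0.5, 0.3]
grip_width: 0.061
grip_force: 0.0
time: 21.17
position: [0.4147, -0.2603, 0.2381]
tool_rot: [0.472, 0.882, 0.001, -0.001]
ft_force: [0.0, 0.1, 0.2]
grip_width: 0.0611
grip_force: 0.0
[412.9, -130.4, 119.9] [ 409.9 -137.    49.2   63.7   65.4] crate [-115.7 -280.6]
[413.0, -264.5, 123.8] [ 413.3 -264.6   92.    63.    33.4] crate [ -93.7 -412.8]
[419.8, -379.5, 119.1] [ 428.6 -381.6   15.8   54.7   39.1] crate [ -68.1 -525.2]
[411.8, -403.5, 119.9] [ 428.6 -381.6   15.8   54.7   39.1] crate [ -72.1 -550.2]
t21.2 at [ 415.  -260.3  238.4] yaw 33.7 | twist 0.1 (0.0 rows) | shift cm x -0.13 y -0.25 z 12.78 norm/4.1 3.1 q1 -45 q6 -79
```

```bash
python3 -m pendant '[{"jaw":0.7,"linear":[-0.13,-0.27,0],"twist":0},{"jaw":0.7,"linear":[0,0,3],"twist":0},{"jaw":0.7,"linear":[0,0,3],"twist":0},{"jaw":0.7,"linear":[0,0,3],"twist":0},{"jaw":0.7,"linear":[0,0,2.5],"twist":0},{"jaw":0.7,"linear":[0,0,1.4],"twist":0},{"jaw":0.7,"linear":[0,0,0],"twist":0},{"jaw":0.7,"linear":[0,0,0],"twist":0},{"jaw":0.7,"linear":[0,0,0],"twist":0}]'
python3 - <<'E'
from h import *
go(413.4,-263.3,110.6,33.6,half=False)
E
```

```text
time: 21.97
position: [0.4141, -0.2645, 0.1109]
tool_rot: [0.472, 0.882, -0.0, 0.001]
ft_force: [0.3, 0.8, 0.6]
grip_width: 0.0612
grip_force: 0.0
t22.0 at [ 414.1 -264.5  110.9] yaw 33.7 | twist 0.1 (0.0 rows) | shift cm x 0.14 y 0.01 z 0.03 norm/4.1 0.0 q1 -46 q6 -79
```

```bash
python3 -m pendant '[{"jaw":0,"linear":[0.1,0,0],"twist":0},{"jaw":0,"linear":[0,0,0],"twist":0},{"jaw":0,"linear":[0,0,0],"twist":0},{"jaw":0,"linear":[0,0,0],"twist":0},{"jaw":0,"linear":[0,0,0],"twist":0},{"jaw":0,"linear":[0,0,0],"twist":0},{"jaw":0,"linear":[0,0,0],"twist":0},{"jaw":0,"linear":[0,0,0],"twist":0},{"jaw":0,"linear":[0,0,0],"twist":0}]'
python3 -m pendant '[{"jaw":0,"linear":[0,0,-2],"twist":0},{"jaw":0,"linear":[0,0,-3],"twist":0},{"jaw":0,"linear":[0,0,-3.5],"twist":0},{"jaw":0,"linear":[0,0,-3.5],"twist":0},{"jaw":0,"linear":[0,0,-3],"twist":0},{"jaw":0,"linear":[0,0,0],"twist":0},{"jaw":0,"linear":[0,0,0],"twist":0},{"jaw":0,"linear":[0,0,0],"twist":0}]'
python3 - <<'E'
from h import *
s=slot(37,-34.2);go(*s,260,-9.43,half=False)
E
```

```text
time: 22.72
position: [0.4128, -0.2638, 0.1104]
tool_rot: [0.473, 0.881, -0.0, 0.0]
ft_force: [-0.9, 0.3, 5.7]
grip_width: 0.0331
grip_force: 25.0
time: 23.38
position: [0.4115, -0.2622, 0.2582]
tool_rot: [0.473, 0.881, 0.001, -0.002]
ft_force: [-0.2, 1.2, -5.0]
grip_width: 0.0333
grip_force: 25.0
t23.4 at [ 411.5 -262.2  258.2] yaw 33.6 | twist 43.0 (6.0 rows) | shift cm x 37.66 y 13.26 z -0.18 norm/4.1 9.7 q1 -46 q6 -79
```

```bash
python3 -m pendant '[{"jaw":0,"linear":[0,0,0],"twist":6.14},{"jaw":0,"linear":[0,0,0],"twist":6.14},{"jaw":0,"linear":[0,0,0],"twist":6.14},{"jaw":0,"linear":[0,0,0],"twist":6.14},{"jaw":0,"linear":[0,0,0],"twist":6.14},{"jaw":0,"linear":[0,0,0],"twist":6.14},{"jaw":0,"linear":[0,0,0],"twist":6.14}]'
python3 -m pendant '[{"jaw":0,"linear":[2.9,1.02,0],"twist":0},{"jaw":0,"linear":[2.9,1.02,0],"twist":0},{"jaw":0,"linear":[2.9,1.02,0],"twist":0},{"jaw":0,"linear":[2.9,1.02,0],"twist":0},{"jaw":0,"linear":[2.9,1.02,0],"twist":0},{"jaw":0,"linear":[2.9,1.02,0],"twist":0},{"jaw":0,"linear":[2.9,1.02,0],"twist":0},{"jaw":0,"linear":[2.9,1.02,0],"twist":0},{"jaw":0,"linear":[2.9,1.02,0],"twist":0},{"jaw":0,"linear":[2.9,1.02,0],"twist":0}]'
python3 -m pendant '[{"jaw":0,"linear":[2.9,1.02,0],"twist":0},{"jaw":0,"linear":[2.9,1.02,0],"twist":0},{"jaw":0,"linear":[2.9,1.02,0],"twist":0},{"jaw":0,"linear":[0,0,0],"twist":0},{"jaw":0,"linear":[0,0,0],"twist":0},{"jaw":0,"linear":[0,0,0],"twist":0}]'
python3 - <<'E'
from h import *
s=slot(37,-34.2);go(*s,116,-9.43,half=False)
held()
E
```

```text
time: 23.97
position: [0.4113, -0.262, 0.2569]
tool_rot: [0.764, 0.645, -0.0, -0.004]
ft_force: [-0.2, -0.0, -5.1]
grip_width: 0.0337
grip_force: 25.0
time: 24.8
position: [0.5593, 0.0079, 0.2564]
tool_rot: [0.763, 0.647, -0.002, -0.003]
ft_force: [0.2, 0.1, -4.5]
grip_width: 0.0335
grip_force: 25.0
time: 25.3
position: [0.6032, 0.0867, 0.2568]
tool_rot: [0.762, 0.647, -0.003, -0.002]
ft_force: [-0.4, 0.5, -4.3]
grip_width: 0.0334
grip_force: 25.0
t25.3 at [603.2  86.7 256.8] yaw -9.3 | twist 0.1 (0.0 rows) | shift cm x 0.10 y 0.07 z 14.08 norm/4.1 3.4 q1 -2 q6 7
held 5130 [603.9  97. ] [44.8 92.4] 81.0
```

Aligned; lower to ~6 mm above, check, then set down.

```bash
python3 -m pendant '[{"jaw":0,"linear":[0.1,0,0],"twist":0.3},{"jaw":0,"linear":[0,0,3],"twist":0},{"jaw":0,"linear":[0,0,3],"twist":0},{"jaw":0,"linear":[0,0,3],"twist":0},{"jaw":0,"linear":[0,0,2.5],"twist":0},{"jaw":0,"linear":[0,0,1.5],"twist":0},{"jaw":0,"linear":[0,0,0.4],"twist":0},{"jaw":0,"linear":[0,0,0.2],"twist":0},{"jaw":0,"linear":[0,0,0],"twist":0},{"jaw":0,"linear":[0,0,0],"twist":0},{"jaw":0,"linear":[0,0,0],"twist":0}]'
python3 - <<'E'
from h import *
s=slot(37,-34.2);go(*s,116,-9.43)
E
```

```text
time: 26.27
position: [0.6058, 0.0876, 0.1255]
tool_rot: [0.764, 0.645, 0.001, 0.001]
ft_force: [-0.7, -0.0, -4.6]
grip_width: 0.0334
grip_force: 25.0
t26.3 at [605.8  87.6 125.5] yaw -9.7 | twist -0.3 (0.0 rows) | shift cm x -0.03 y -0.18 z 0.95 norm/4.1 0.2 q1 -2 q6 7
```

```bash
python3 -m pendant '[{"jaw":0,"linear":[0,-0.15,0.4],"twist":0},{"jaw":0,"linear":[0,0,0.3],"twist":0},{"jaw":0,"linear":[0,0,0.15],"twist":0},{"jaw":0,"linear":[0,0,0.12],"twist":0},{"jaw":0,"linear":[0,0,0],"twist":0},{"jaw":0,"linear":[0,0,0],"twist":0},{"jaw":0,"linear":[0,0,0],"twist":0}]'
python3 -m pendant '[{"jaw":0.58,"linear":[0,0,0],"twist":0},{"jaw":0.58,"linear":[0,0,0],"twist":0},{"jaw":0.58,"linear":[0,0,0],"twist":0},{"jaw":0.58,"linear":[0,0,0],"twist":0},{"jaw":0.58,"linear":[0,0,-2],"twist":0},{"jaw":0.58,"linear":[0,0,-4],"twist":0},{"jaw":0.58,"linear":[0,0,-4],"twist":0},{"jaw":0.7,"linear":[0,0,-2.5],"twist":0},{"jaw":0.7,"linear":[0,0,0],"twist":0},{"jaw":0.7,"linear":[0,0,0],"twist":0},{"jaw":0.7,"linear":[0,0,0],"twist":0}]'
python3 - <<'E'
from h import *
show("top")
show("wrist")
go(553.8,-385,240,-43,half=False)
E
```

```text
time: 26.85
position: [0.605, 0.0889, 0.1173]
tool_rot: [0.764, 0.645, 0.002, 0.001]
ft_force: [-3.1, 2.3, 9.1]
grip_width: 0.0333
grip_force: 25.0
time: 27.77
position: [0.6031, 0.088, 0.2385]
tool_rot: [0.764, 0.645, -0.001, -0.001]
ft_force: [-1.0, -0.0, -0.8]
grip_width: 0.0607
grip_force: 0.0
[608.0, 471.2, 119.6] [602.  449.2  48.7 100.8  70.1] crate [-21.9 344.9]
[627.1, 232.3, 129.7] [634.8 252.9  44.9 106.   85.1] crate [ 36.1 112.4]
[558.6, -252.5, 122.7] [ 559.4 -253.1   62.    63.8   65.3] crate [  47.9 -377.2]
[553.4, -384.5, 123.3] [ 553.6 -384.4   63.    93.    45.9] crate [  64.5 -508.2]
[413.6, -128.4, 120.1] [ 414.7 -128.7   58.9   59.8   50.5] crate [-115.4 -278.5]
[412.1, -395.5, 119.3] [ 411.2 -389.6   60.    44.3    5.9] crate [ -73.2 -542.2]
[625.1, 214.6, 129.5] [629.3 196.5  78.8 106.7  82.5] crate [37.  94.5]
[615.4, 158.1, 129.8] [622.3 156.6 116.2 105.7  81. ] crate [36.7 37.2]
[604.7, 90.1, 129.7] [613.4 100.9  91.3 106.3  77.3] crate [ 37.3 -31.6]
t27.9 at [602.6  88.  237.4] yaw -9.7 | twist 33.3 (4.7 rows) | shift cm x -37.92 y 28.69 z -0.26 norm/4.1 11.6 q1 -2 q6 8
```

```bash
python3 -m pendant '[{"jaw":0.7,"linear":[0,0,0],"twist":6.78},{"jaw":0.7,"linear":[0,0,0],"twist":6.78},{"jaw":0.7,"linear":[0,0,0],"twist":6.78},{"jaw":0.7,"linear":[0,0,0],"twist":6.78},{"jaw":0.7,"linear":[0,0,0],"twist":6.78}]'
python3 -m pendant '[{"jaw":0.7,"linear":[-2.69,2.08,0],"twist":0},{"jaw":0.7,"linear":[-2.69,2.08,0],"twist":0},{"jaw":0.7,"linear":[-2.69,2.08,0],"twist":0},{"jaw":0.7,"linear":[-2.69,2.08,0],"twist":0},{"jaw":0.7,"linear":[-2.69,2.08,0],"twist":0},{"jaw":0.7,"linear":[-2.69,2.08,0],"twist":0},{"jaw":0.7,"linear":[-2.69,2.08,0],"twist":0},{"jaw":0.7,"linear":[-2.69,2.08,0],"twist":0},{"jaw":0.7,"linear":[-2.69,2.08,0],"twist":0},{"jaw":0.7,"linear":[-2.69,2.08,0],"twist":0}]'
python3 -m pendant '[{"jaw":0.7,"linear":[-2.69,2.08,0],"twist":0},{"jaw":0.7,"linear":[-2.69,2.08,0],"twist":0},{"jaw":0.7,"linear":[-2.69,2.08,0],"twist":0},{"jaw":0.7,"linear":[-2.69,2.08,0],"twist":0},{"jaw":0.7,"linear":[0,0,0],"twist":0},{"jaw":0.7,"linear":[0,0,0],"twist":0},{"jaw":0.7,"linear":[0,0,0],"twist":0},{"jaw":0.7,"linear":[0,0,0],"twist":0}]'
python3 - <<'E'
from h import *
show("wrist")
go(553.6,-384.7,110.6,-43.6,half=False)
E
```

```text
time: 28.28
position: [0.6028, 0.088, 0.2372]
tool_rot: [0.92, 0.391, -0.002, -0.001]
ft_force: [-0.2, -0.1, 0.1]
grip_width: 0.0607
grip_force: 0.0
time: 29.12
position: [0.5678, -0.2514, 0.2373]
tool_rot: [0.919, 0.394, -0.001, -0.002]
ft_force: [0.2, 0.8, 0.3]
grip_width: 0.0606
grip_force: 0.0
time: 29.78
position: [0.5548, -0.3838, 0.2382]
tool_rot: [0.919, 0.395, -0.0, -0.001]
ft_force: [-0.4, -0.3, -0.0]
grip_width: 0.0608
grip_force: 0.0
[559.1, -255.0, 123.8] [ 559.2 -254.5   62.4   62.9   66. ] crate [  48.8 -379.5]
[553.9, -386.0, 123.7] [ 554.  -385.9   62.1   91.2   46.5] crate [  65.2 -509.6]
[412.6, -412.9, 119.9] [ 423.1 -422.3   30.9   10.4   33.3] crate [ -69.8 -559.3]
t29.8 at [ 555.1 -383.7  238.6] yaw -43.5 | twist 0.1 (0.0 rows) | shift cm x -0.18 y -0.04 z 12.80 norm/4.1 3.1 q1 -44 q6 -1
```

```bash
python3 -m pendant '[{"jaw":0.7,"linear":[-0.15,-0.04,0],"twist":0},{"jaw":0.7,"linear":[0,0,3],"twist":0},{"jaw":0.7,"linear":[0,0,3],"twist":0},{"jaw":0.7,"linear":[0,0,3],"twist":0},{"jaw":0.7,"linear":[0,0,2.5],"twist":0},{"jaw":0.7,"linear":[0,0,1.4],"twist":0},{"jaw":0.7,"linear":[0,0,0],"twist":0},{"jaw":0.7,"linear":[0,0,0],"twist":0},{"jaw":0.7,"linear":[0,0,0],"twist":0}]'
python3 -m pendant '[{"jaw":0,"linear":[0,0,0],"twist":0},{"jaw":0,"linear":[0,0,0],"twist":0},{"jaw":0,"linear":[0,0,0],"twist":0},{"jaw":0,"linear":[0,0,0],"twist":0},{"jaw":0,"linear":[0,0,0],"twist":0},{"jaw":0,"linear":[0,0,0],"twist":0},{"jaw":0,"linear":[0,0,0],"twist":0},{"jaw":0,"linear":[0,0,0],"twist":0},{"jaw":0,"linear":[0,0,0],"twist":0}]'
python3 -m pendant '[{"jaw":0,"linear":[0,0,-2],"twist":0},{"jaw":0,"linear":[0,0,-3],"twist":0},{"jaw":0,"linear":[0,0,-3.5],"twist":0},{"jaw":0,"linear":[0,0,-3.5],"twist":0},{"jaw":0,"linear":[0,0,-3],"twist":0},{"jaw":0,"linear":[0,0,0],"twist":0},{"jaw":0,"linear":[0,0,0],"twist":0},{"jaw":0,"linear":[0,0,0],"twist":0}]'
python3 - <<'E'
from h import *
s=slot(37,-102.6);go(*s,260,-9.43,half=False)
E
```

```text
time: 30.58
position: [0.5544, -0.3862, 0.1115]
tool_rot: [0.919, 0.394, 0.0, 0.001]
ft_force: [-0.0, -0.7, -0.4]
grip_width: 0.061
grip_force: 0.0
time: 31.33
position: [0.5541, -0.3867, 0.1107]
tool_rot: [0.919, 0.394, 0.0, 0.001]
ft_force: [0.6, -0.6, 1.9]
grip_width: 0.0333
grip_force: 25.0
time: 32.0
position: [0.5524, -0.3851, 0.2581]
tool_rot: [0.919, 0.394, -0.001, -0.002]
ft_force: [-0.7, 0.3, -3.9]
grip_width: 0.0333
grip_force: 25.0
t32.0 at [ 552.4 -385.1  258.1] yaw -43.6 | twist -34.2 (4.8 rows) | shift cm x 40.63 y -2.66 z -0.19 norm/4.1 9.9 q1 -44 q6 -1
```

```bash
python3 -m pendant '[{"jaw":0,"linear":[0,0,0],"twist":-6.84},{"jaw":0,"linear":[0,0,0],"twist":-6.84},{"jaw":0,"linear":[0,0,0],"twist":-6.84},{"jaw":0,"linear":[0,0,0],"twist":-6.84},{"jaw":0,"linear":[0,0,0],"twist":-6.84}]'
python3 -m pendant '[{"jaw":0,"linear":[3.1,-0.2,0],"twist":0},{"jaw":0,"linear":[3.1,-0.2,0],"twist":0},{"jaw":0,"linear":[3.1,-0.2,0],"twist":0},{"jaw":0,"linear":[3.1,-0.2,0],"twist":0},{"jaw":0,"linear":[3.1,-0.2,0],"twist":0},{"jaw":0,"linear":[3.1,-0.2,0],"twist":0},{"jaw":0,"linear":[3.1,-0.2,0],"twist":0},{"jaw":0,"linear":[3.1,-0.2,0],"twist":0},{"jaw":0,"linear":[3.1,-0.2,0],"twist":0},{"jaw":0,"linear":[3.1,-0.2,0],"twist":0}]'
python3 -m pendant '[{"jaw":0,"linear":[3.1,-0.2,0],"twist":0},{"jaw":0,"linear":[3.1,-0.2,0],"twist":0},{"jaw":0,"linear":[3.1,-0.2,0],"twist":0},{"jaw":0,"linear":[0,0,0],"twist":0},{"jaw":0,"linear":[0,0,0],"twist":0},{"jaw":0,"linear":[0,0,0],"twist":0},{"jaw":0,"linear":[0,0,0],"twist":0}]'
python3 - <<'E'
from h import *
s=slot(37,-102.6);go(*s,116,-9.43,half=False)
held();show("wrist")
E
```

```text
time: 32.42
position: [0.5522, -0.3849, 0.2563]
tool_rot: [0.761, 0.649, -0.0, -0.004]
ft_force: [-0.4, 0.6, -3.8]
grip_width: 0.0334
grip_force: 25.0
time: 33.25
position: [0.5825, -0.0751, 0.257]
tool_rot: [0.763, 0.647, -0.002, -0.003]
ft_force: [0.7, 0.2, -2.1]
grip_width: 0.0334
grip_force: 25.0
time: 33.83
position: [0.5931, 0.0147, 0.2588]
tool_rot: [0.763, 0.647, -0.001, -0.001]
ft_force: [0.3, 0.6, -3.5]
grip_width: 0.0337
grip_force: 25.0
t33.8 at [593.1  14.7 258.8] yaw -9.4 | twist -0.0 (0.0 rows) | shift cm x 0.53 y -0.11 z 14.28 norm/4.1 3.5 q1 -9 q6 0
held 4032 [593.8  25.4] [45.4 92.4] 80.7
[614.2, 147.4, 129.4] [618.4 128.9  77.  106.2  81.7] crate [37.3 26.5]
[604.4, 89.7, 129.8] [614.  101.1  92.  105.9  77.1] crate [ 37.1 -32.1]
```

```bash
python3 -m pendant '[{"jaw":0,"linear":[0.5,-0.1,0],"twist":0},{"jaw":0,"linear":[0,0,3],"twist":0},{"jaw":0,"linear":[0,0,3],"twist":0},{"jaw":0,"linear":[0,0,3],"twist":0},{"jaw":0,"linear":[0,0,2.5],"twist":0},{"jaw":0,"linear":[0,0,1.5],"twist":0},{"jaw":0,"linear":[0,0,0.4],"twist":0},{"jaw":0,"linear":[0,0,0.3],"twist":0},{"jaw":0,"linear":[0,0,0],"twist":0},{"jaw":0,"linear":[0,0,0],"twist":0},{"jaw":0,"linear":[0,0,0],"twist":0}]'
python3 - <<'E'
from h import *
s=slot(37,-102.);go(*s,116,-9.43)
E
```

```text
time: 34.85
position: [0.5945, 0.0205, 0.1247]
tool_rot: [0.763, 0.647, 0.001, 0.001]
ft_force: [-0.1, -0.3, -3.6]
grip_width: 0.0335
grip_force: 25.0
t34.9 at [594.5  20.5 124.7] yaw -9.4 | twist 0.0 (0.0 rows) | shift cm x -0.00 y -0.16 z 0.87 norm/4.1 0.2 q1 -9 q6 1
```

```bash
python3 -m pendant '[{"jaw":0,"linear":[0,-0.13,0.4],"twist":0},{"jaw":0,"linear":[0,0,0.3],"twist":0},{"jaw":0,"linear":[0,0,0.15],"twist":0},{"jaw":0,"linear":[0,0,0.1],"twist":0},{"jaw":0,"linear":[0,0,0],"twist":0},{"jaw":0,"linear":[0,0,0],"twist":0},{"jaw":0,"linear":[0,0,0],"twist":0}]'
python3 -m pendant '[{"jaw":0.58,"linear":[0,0,0],"twist":0},{"jaw":0.58,"linear":[0,0,0],"twist":0},{"jaw":0.58,"linear":[0,0,0],"twist":0},{"jaw":0.58,"linear":[0,0,0],"twist":0},{"jaw":0.58,"linear":[0,0,-2],"twist":0},{"jaw":0.58,"linear":[0,0,-4],"twist":0},{"jaw":0.58,"linear":[0,0,-4],"twist":0},{"jaw":0.7,"linear":[0,0,-2.5],"twist":0},{"jaw":0.7,"linear":[0,0,0],"twist":0},{"jaw":0.7,"linear":[0,0,0],"twist":0},{"jaw":0.7,"linear":[0,0,0],"twist":0}]'
python3 - <<'E'
from h import *
show("top")
show("wrist")
go(559.2,-253,240,-24,half=False)
c=cams.camera("side");cv2.imwrite("pics/side1.png",c["color"])
E
```

```text
time: 35.43
position: [0.5934, 0.0214, 0.1163]
tool_rot: [0.763, 0.647, 0.001, 0.001]
ft_force: [-2.2, 2.3, 9.4]
grip_width: 0.0332
grip_force: 25.0
time: 36.35
position: [0.5916, 0.0209, 0.238]
tool_rot: [0.763, 0.647, -0.001, -0.001]
ft_force: [-0.5, 0.2, -0.4]
grip_width: 0.06
grip_force: 0.0
[608.1, 470.9, 120.0] [602.2 447.9  46.4 102.2  73. ] crate [-21.7 344.6]
[625.9, 223.7, 129.1] [632.8 219.  108.1 104.8  80.3] crate [ 36.3 103.7]
[615.7, 158.6, 129.4] [625.3 174.4  78.6 103.9  81.3] crate [36.9 37.8]
[559.2, -253.7, 123.2] [ 559.2 -252.8   61.7   62.6   65.9] crate [  48.7 -378.2]
[413.5, -128.3, 119.4] [ 415.4 -128.5   58.5   60.8   41.7] crate [-115.6 -278.4]
[410.1, -395.8, 119.1] [ 411.9 -389.4   60.2   44.1    3.9] crate [ -75.  -542.8]
[614.4, 148.0, 129.5] [618.2 129.1  77.1 106.4  81.3] crate [37.4 27.1]
[604.2, 89.8, 129.8] [611.1  88.7 116.8 105.6  80.2] crate [ 36.8 -32. ]
[593.0, 22.9, 129.7] [599.6  22.9 113.  105.2  80.4] crate [ 36.8 -99.8]
t36.5 at [591.1  20.9 236.9] yaw -9.4 | twist 14.6 (2.0 rows) | shift cm x -26.32 y 8.23 z -0.31 norm/4.1 6.7 q1 -9 q6 1
```

View pics/side1.png

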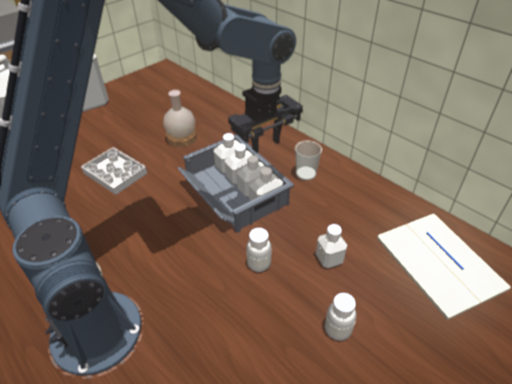

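```bash
python3 -m pendant '[{"jaw":0.7,"linear":[0,0,0],"twist":4.9},{"jaw":0.7,"linear":[0,0,0],"twist":4.9},{"jaw":0.7,"linear":[0,0,0],"twist":4.8},{"jaw":0.7,"linear":[-2.92,0.92,0],"twist":0},{"jaw":0.7,"linear":[-2.92,0.92,0],"twist":0},{"jaw":0.7,"linear":[-2.92,0.92,0],"twist":0},{"jaw":0.7,"linear":[-2.92,0.92,0],"twist":0},{"jaw":0.7,"linear":[-2.92,0.92,0],"twist":0},{"jaw":0.7,"linear":[-2.92,0.92,0],"twist":0},{"jaw":0.7,"linear":[-2.92,0.92,0],"twist":0},{"jaw":0.7,"linear":[-2.92,0.92,0],"twist":0},{"jaw":0.7,"linear":[-2.92,0.92,0],"twist":0}]'
python3 -m pendant '[{"jaw":0.7,"linear":[0,0,0],"twist":0},{"jaw":0.7,"linear":[0,0,0],"twist":0},{"jaw":0.7,"linear":[0,0,0],"twist":0},{"jaw":0.7,"linear":[0,0,0],"twist":0}]'
python3 - <<'E'
from h import *
show("wrist")
go(559.2,-253.3,110.8,-24.2,half=False)
E
```

```text
time: 37.5
position: [0.5602, -0.2541, 0.2372]
tool_rot: [0.839, 0.545, -0.001, -0.001]
ft_force: [0.6, 0.4, -0.2]
grip_width: 0.0614
grip_force: 0.0
time: 37.83
position: [0.5609, -0.2515, 0.238]
tool_rot: [0.838, 0.545, -0.0, -0.001]
ft_force: [-0.0, 0.1, -0.3]
grip_width: 0.061
grip_force: 0.0
[416.2, -132.1, 119.6] [ 422.7 -133.1   63.5   45.8   72.6] crate [-112.3 -281.7]
[559.0, -253.9, 123.7] [ 559.1 -254.1   61.3   62.    66. ] crate [  48.6 -378.4]
t37.9 at [ 561.1 -251.3  238.3] yaw -23.9 | twist 0.3 (0.0 rows) | shift cm x -0.25 y -0.09 z 12.75 norm/4.1 3.1 q1 -35 q6 -11
```

```bash
python3 -m pendant '[{"jaw":0.7,"linear":[-0.22,-0.09,0],"twist":0},{"jaw":0.7,"linear":[0,0,3],"twist":0},{"jaw":0.7,"linear":[0,0,3],"twist":0},{"jaw":0.7,"linear":[0,0,3],"twist":0},{"jaw":0.7,"linear":[0,0,2.5],"twist":0},{"jaw":0.7,"linear":[0,0,1.3],"twist":0},{"jaw":0.7,"linear":[0,0,0],"twist":0},{"jaw":0.7,"linear":[0,0,0],"twist":0},{"jaw":0.7,"linear":[0,0,0],"twist":0}]'
python3 -m pendant '[{"jaw":0,"linear":[0,0,0],"twist":0},{"jaw":0,"linear":[0,0,0],"twist":0},{"jaw":0,"linear":[0,0,0],"twist":0},{"jaw":0,"linear":[0,0,0],"twist":0},{"jaw":0,"linear":[0,0,0],"twist":0},{"jaw":0,"linear":[0,0,0],"twist":0},{"jaw":0,"linear":[0,0,0],"twist":0},{"jaw":0,"linear":[0,0,0],"twist":0},{"jaw":0,"linear":[0,0,0],"twist":0}]'
python3 -m pendant '[{"jaw":0,"linear":[0,0,-2],"twist":0},{"jaw":0,"linear":[0,0,-3],"twist":0},{"jaw":0,"linear":[0,0,-3.5],"twist":0},{"jaw":0,"linear":[0,0,-3.5],"twist":0},{"jaw":0,"linear":[0,0,-3],"twist":0},{"jaw":0,"linear":[0,0,0],"twist":0},{"jaw":0,"linear":[0,0,0],"twist":0},{"jaw":0,"linear":[0,0,0],"twist":0}]'
python3 - <<'E'
from h import *
s=slot(-47.5,80);go(*s,260,-9.43,half=False)
E
```

```text
time: 38.63
position: [0.5604, -0.2546, 0.112]
tool_rot: [0.838, 0.545, 0.0, 0.001]
ft_force: [0.2, 1.3, 0.1]
grip_width: 0.0606
grip_force: 0.0
time: 39.38
position: [0.5596, -0.2547, 0.1113]
tool_rot: [0.839, 0.545, 0.0, 0.0]
ft_force: [-1.3, 0.8, 3.4]
grip_width: 0.0331
grip_force: 25.0
time: 40.05
position: [0.558, -0.2536, 0.2585]
tool_rot: [0.839, 0.545, -0.001, -0.002]
ft_force: [-0.9, 0.7, -4.4]
grip_width: 0.0338
grip_force: 25.0
t40.0 at [ 558.  -253.6  258.5] yaw -24.0 | twist -14.6 (2.0 rows) | shift cm x 45.83 y -9.50 z -0.15 norm/4.1 11.4 q1 -35 q6 -11
```

```bash
python3 -m pendant '[{"jaw":0,"linear":[0,0,0],"twist":-4.9},{"jaw":0,"linear":[0,0,0],"twist":-4.9},{"jaw":0,"linear":[0,0,0],"twist":-4.8},{"jaw":0,"linear":[3.05,-0.63,0],"twist":0},{"jaw":0,"linear":[3.05,-0.63,0],"twist":0},{"jaw":0,"linear":[3.05,-0.63,0],"twist":0},{"jaw":0,"linear":[3.05,-0.63,0],"twist":0},{"jaw":0,"linear":[3.05,-0.63,0],"twist":0},{"jaw":0,"linear":[3.05,-0.63,0],"twist":0},{"jaw":0,"linear":[3.05,-0.63,0],"twist":0},{"jaw":0,"linear":[3.05,-0.63,0],"twist":0},{"jaw":0,"linear":[3.05,-0.63,0],"twist":0}]'
python3 -m pendant '[{"jaw":0,"linear":[3.05,-0.63,0],"twist":0},{"jaw":0,"linear":[3.05,-0.63,0],"twist":0},{"jaw":0,"linear":[3.05,-0.63,0],"twist":0},{"jaw":0,"linear":[3.05,-0.63,0],"twist":0},{"jaw":0,"linear":[3.05,-0.63,0],"twist":0},{"jaw":0,"linear":[3.05,-0.63,0],"twist":0},{"jaw":0,"linear":[0,0,0],"twist":0},{"jaw":0,"linear":[0,0,0],"twist":0},{"jaw":0,"linear":[0,0,0],"twist":0},{"jaw":0,"linear":[0,0,0],"twist":0}]'
python3 - <<'E'
from h import *
s=slot(-47.5,80);go(*s,116.5,-9.43,half=False)
held()
E
```

```text
time: 41.05
position: [0.546, 0.0272, 0.2576]
tool_rot: [0.763, 0.647, -0.002, -0.003]
ft_force: [0.3, 0.7, -3.6]
grip_width: 0.033
grip_force: 25.0
time: 41.88
position: [0.54, 0.2111, 0.2591]
tool_rot: [0.763, 0.647, -0.002, -0.001]
ft_force: [-0.0, -0.5, -4.4]
grip_width: 0.0332
grip_force: 25.0
t41.9 at [540.  211.1 259.1] yaw -9.4 | twist -0.0 (0.0 rows) | shift cm x 0.28 y -0.12 z 14.26 norm/4.1 3.5 q1 10 q6 20
held 2987 [541.8 227.8] [32.2 62.1] 80.0
```

```bash
python3 -m pendant '[{"jaw":0,"linear":[0.25,-0.25,0],"twist":0},{"jaw":0,"linear":[0,0,0],"twist":0},{"jaw":0,"linear":[0,0,3],"twist":0},{"jaw":0,"linear":[0,0,3],"twist":0},{"jaw":0,"linear":[0,0,3],"twist":0},{"jaw":0,"linear":[0,0,2.5],"twist":0},{"jaw":0,"linear":[0,0,1.5],"twist":0},{"jaw":0,"linear":[0,0,0.4],"twist":0},{"jaw":0,"linear":[0,0,0.3],"twist":0},{"jaw":0,"linear":[0,0,0],"twist":0},{"jaw":0,"linear":[0,0,0],"twist":0},{"jaw":0,"linear":[0,0,0],"twist":0}]'
python3 - <<'E'
from h import *
s=slot(-47.5,80.);go(*s,116.5,-9.43)
E
```

```text
time: 42.93
position: [0.5399, 0.2153, 0.1253]
tool_rot: [0.763, 0.647, 0.001, 0.001]
ft_force: [0.6, -0.2, -3.5]
grip_width: 0.0337
grip_force: 25.0
t42.9 at [539.9 215.3 125.3] yaw -9.4 | twist 0.0 (0.0 rows) | shift cm x -0.12 y -0.04 z 0.88 norm/4.1 0.2 q1 11 q6 20
```

```bash
python3 -m pendant '[{"jaw":0,"linear":[0,0,0.4],"twist":0},{"jaw":0,"linear":[0,0,0.3],"twist":0},{"jaw":0,"linear":[0,0,0.15],"twist":0},{"jaw":0,"linear":[0,0,0.1],"twist":0},{"jaw":0,"linear":[0,0,0],"twist":0},{"jaw":0,"linear":[0,0,0],"twist":0},{"jaw":0,"linear":[0,0,0],"twist":0}]'
python3 -m pendant '[{"jaw":0.58,"linear":[0,0,0],"twist":0},{"jaw":0.58,"linear":[0,0,0],"twist":0},{"jaw":0.58,"linear":[0,0,0],"twist":0},{"jaw":0.58,"linear":[0,0,0],"twist":0},{"jaw":0.58,"linear":[0,0,-2],"twist":0},{"jaw":0.58,"linear":[0,0,-4],"twist":0},{"jaw":0.58,"linear":[0,0,-4],"twist":0},{"jaw":0.9,"linear":[0,0,-2.5],"twist":0},{"jaw":0.9,"linear":[0,0,0],"twist":0},{"jaw":0.9,"linear":[0,0,0],"twist":0},{"jaw":0.9,"linear":[0,0,0],"twist":0}]'
python3 - <<'E'
from h import *
show("top")
go(413,-128.2,240)
E
```

```text
time: 43.52
position: [0.5398, 0.2164, 0.1175]
tool_rot: [0.763, 0.647, 0.002, 0.0]
ft_force: [-2.7, 1.8, 12.7]
grip_width: 0.0334
grip_force: 25.0
time: 44.43
position: [0.538, 0.2148, 0.2384]
tool_rot: [0.763, 0.647, -0.001, -0.0]
ft_force: [-0.8, 0.0, -0.9]
grip_width: 0.0696
grip_force: 0.0
[609.5, 469.5, 120.0] [600.7 446.1  42.1 100.9  66.8] crate [-20.1 343.4]
[616.0, 158.8, 129.0] [6.201e+02 1.567e+02 1.078e+02 1.037e+02 1.000e-01] crate [37.2 38. ]
[604.6, 90.7, 129.8] [611.5  89.  113.5 104.6  79.9] crate [ 37.1 -31. ]
[590.8, 22.1, 129.3] [598.7  22.4 109.4 102.5  79.9] crate [  34.7 -101. ]
[412.8, -127.5, 119.4] [ 413.4 -129.4   56.9   62.9   87.4] crate [-116.3 -277.8]
[410.9, -395.6, 119.2] [ 410.8 -389.9   57.9   43.7    3.6] crate [ -74.3 -542.5]
t44.5 at [537.7 214.8 237.7] yaw -9.4 | twist 0.0 (0.0 rows) | shift cm x -35.87 y -6.70 z -0.23 norm/4.1 8.9 q1 11 q6 20
```

```bash
python3 -m pendant '[{"jaw":0.9,"linear":[-2.99,-0.56,0],"twist":0},{"jaw":0.9,"linear":[-2.99,-0.56,0],"twist":0},{"jaw":0.9,"linear":[-2.99,-0.56,0],"twist":0},{"jaw":0.9,"linear":[-2.99,-0.56,0],"twist":0},{"jaw":0.9,"linear":[-2.99,-0.56,0],"twist":0},{"jaw":0.9,"linear":[-2.99,-0.56,0],"twist":0},{"jaw":0.9,"linear":[-2.99,-0.56,0],"twist":0},{"jaw":0.9,"linear":[-2.99,-0.56,0],"twist":0},{"jaw":0.9,"linear":[-2.99,-0.56,0],"twist":0},{"jaw":0.9,"linear":[-2.99,-0.56,0],"twist":0},{"jaw":0.9,"linear":[-2.99,-0.56,0],"twist":0},{"jaw":0.9,"linear":[-2.99,-0.56,0],"twist":0}]'
python3 -m pendant '[{"jaw":0.9,"linear":[0,0,0],"twist":0},{"jaw":0.9,"linear":[0,0,0],"twist":0},{"jaw":0.9,"linear":[0,0,0],"twist":0},{"jaw":0.9,"linear":[0,0,0],"twist":0}]'
python3 - <<'E'
from h import *
show("wrist")
go(413,-128.7,106.5)
E
```

```text
time: 45.48
position: [0.4122, -0.1286, 0.2378]
tool_rot: [0.763, 0.647, -0.001, -0.002]
ft_force: [0.2, 0.3, 0.4]
grip_width: 0.0787
grip_force: 0.0
time: 45.82
position: [0.4137, -0.1267, 0.2386]
tool_rot: [0.762, 0.647, -0.0, -0.001]
ft_force: [-0.2, 0.1, 0.3]
grip_width: 0.0783
grip_force: 0.0
[413.1, -129.6, 119.8] [ 414.3 -122.8   50.2   63.2   80.7] crate [-115.7 -279.8]
t45.9 at [ 413.9 -126.7  238.8] yaw -9.3 | twist 0.0 (0.0 rows) | shift cm x -0.22 y -0.05 z 13.23 norm/4.1 3.2 q1 -32 q6 -23
```

```bash
python3 -m pendant '[{"jaw":0.9,"linear":[-0.22,-0.05,0],"twist":0},{"jaw":0.9,"linear":[0,0,3],"twist":0},{"jaw":0.9,"linear":[0,0,3],"twist":0},{"jaw":0.9,"linear":[0,0,3],"twist":0},{"jaw":0.9,"linear":[0,0,2.7],"twist":0},{"jaw":0.9,"linear":[0,0,1.5],"twist":0},{"jaw":0.9,"linear":[0,0,0],"twist":0},{"jaw":0.9,"linear":[0,0,0],"twist":0},{"jaw":0.9,"linear":[0,0,0],"twist":0}]'
python3 -m pendant '[{"jaw":0.2,"linear":[0,0,0],"twist":0},{"jaw":0,"linear":[0,0,0],"twist":0},{"jaw":0,"linear":[0,0,0],"twist":0},{"jaw":0,"linear":[0,0,0],"twist":0},{"jaw":0,"linear":[0,0,0],"twist":0},{"jaw":0,"linear":[0,0,0],"twist":0},{"jaw":0,"linear":[0,0,0],"twist":0},{"jaw":0,"linear":[0,0,0],"twist":0},{"jaw":0,"linear":[0,0,0],"twist":0},{"jaw":0,"linear":[0,0,0],"twist":0}]'
python3 -m pendant '[{"jaw":0,"linear":[0,0,-2],"twist":0},{"jaw":0,"linear":[0,0,-3],"twist":0},{"jaw":0,"linear":[0,0,-3.5],"twist":0},{"jaw":0,"linear":[0,0,-3.5],"twist":0},{"jaw":0,"linear":[0,0,-3.4],"twist":0},{"jaw":0,"linear":[0,0,0],"twist":0},{"jaw":0,"linear":[0,0,0],"twist":0},{"jaw":0,"linear":[0,0,0],"twist":0}]'
python3 - <<'E'
from h import *
s=slot(-47.5,0);go(*s,260)
E
```

```text
time: 46.62
position: [0.4139, -0.13, 0.108]
tool_rot: [0.762, 0.647, 0.0, 0.001]
ft_force: [0.4, -0.0, 0.3]
grip_width: 0.0781
grip_force: 0.0
time: 47.45
position: [0.4134, -0.1302, 0.1076]
tool_rot: [0.763, 0.647, 0.0, 0.0]
ft_force: [0.1, 1.5, 4.6]
grip_width: 0.0454
grip_force: 25.0
time: 48.12
position: [0.4119, -0.1293, 0.2601]
tool_rot: [0.763, 0.647, -0.001, -0.001]
ft_force: [-0.8, -1.2, -2.6]
grip_width: 0.0455
grip_force: 25.0
t48.1 at [ 411.9 -129.3  260.1] yaw -9.4 | twist 0.0 (0.0 rows) | shift cm x 27.96 y 6.97 z 0.01 norm/4.1 7.0 q1 -32 q6 -23
```

```bash
python3 -m pendant '[{"jaw":0,"linear":[3.1,0.77,0],"twist":0},{"jaw":0,"linear":[3.1,0.77,0],"twist":0},{"jaw":0,"linear":[3.1,0.77,0],"twist":0},{"jaw":0,"linear":[3.1,0.77,0],"twist":0},{"jaw":0,"linear":[3.1,0.77,0],"twist":0},{"jaw":0,"linear":[3.1,0.77,0],"twist":0},{"jaw":0,"linear":[3.1,0.77,0],"twist":0},{"jaw":0,"linear":[3.1,0.77,0],"twist":0},{"jaw":0,"linear":[3.1,0.77,0],"twist":0}]'
python3 -m pendant '[{"jaw":0,"linear":[0,0,0],"twist":0},{"jaw":0,"linear":[0,0,0],"twist":0},{"jaw":0,"linear":[0,0,0],"twist":0},{"jaw":0,"linear":[0,0,0],"twist":0}]'
python3 - <<'E'
from h import *
s=slot(-47.5,0);go(*s,113.3,-9.43)
E
```

```text
time: 48.87
position: [0.5255, 0.1354, 0.258]
tool_rot: [0.763, 0.647, -0.003, -0.002]
ft_force: [-0.0, -0.7, -2.6]
grip_width: 0.0458
grip_force: 25.0
time: 49.2
position: [0.5256, 0.133, 0.2597]
tool_rot: [0.763, 0.647, -0.002, -0.001]
ft_force: [-0.6, -0.9, -3.2]
grip_width: 0.0456
grip_force: 25.0
t49.2 at [525.6 133.  259.7] yaw -9.4 | twist -0.0 (0.0 rows) | shift cm x 0.23 y 0.02 z 14.64 norm/4.1 3.6 q1 2 q6 12
```

```bash
python3 -m pendant '[{"jaw":0,"linear":[0.1,-0.1,0],"twist":0},{"jaw":0,"linear":[0,0,0],"twist":0},{"jaw":0,"linear":[0,0,3],"twist":0},{"jaw":0,"linear":[0,0,3],"twist":0},{"jaw":0,"linear":[0,0,3],"twist":0},{"jaw":0,"linear":[0,0,3],"twist":0},{"jaw":0,"linear":[0,0,1.5],"twist":0},{"jaw":0,"linear":[0,0,0.4],"twist":0},{"jaw":0,"linear":[0,0,0],"twist":0},{"jaw":0,"linear":[0,0,0],"twist":0},{"jaw":0,"linear":[0,0,0],"twist":0}]'
python3 - <<'E'
from h import *
s=slot(-47.5,0);go(*s,113.3,-9.43)
E
```

```text
time: 50.12
position: [0.5275, 0.1349, 0.1239]
tool_rot: [0.763, 0.647, 0.001, 0.001]
ft_force: [0.7, -0.1, -2.0]
grip_width: 0.0455
grip_force: 25.0
t50.1 at [527.5 134.9 123.9] yaw -9.4 | twist 0.0 (0.0 rows) | shift cm x 0.00 y -0.13 z 1.06 norm/4.1 0.3 q1 3 q6 12
```

```bash
python3 -m pendant '[{"jaw":0,"linear":[0,-0.1,0.5],"twist":0},{"jaw":0,"linear":[0,0,0.35],"twist":0},{"jaw":0,"linear":[0,0,0.15],"twist":0},{"jaw":0,"linear":[0,0,0.12],"twist":0},{"jaw":0,"linear":[0,0,0],"twist":0},{"jaw":0,"linear":[0,0,0],"twist":0},{"jaw":0,"linear":[0,0,0],"twist":0}]'
python3 -m pendant '[{"jaw":0.72,"linear":[0,0,0],"twist":0},{"jaw":0.72,"linear":[0,0,0],"twist":0},{"jaw":0.72,"linear":[0,0,0],"twist":0},{"jaw":0.72,"linear":[0,0,0],"twist":0},{"jaw":0.72,"linear":[0,0,-2],"twist":0},{"jaw":0.72,"linear":[0,0,-4],"twist":0},{"jaw":0.72,"linear":[0,0,-4],"twist":0},{"jaw":0.9,"linear":[0,0,-2.5],"twist":0},{"jaw":0.9,"linear":[0,0,0],"twist":0},{"jaw":0.9,"linear":[0,0,0],"twist":0},{"jaw":0.9,"linear":[0,0,0],"twist":0}]'
python3 - <<'E'
from h import *
show("top")
go(411,-396,237)
E
```

```text
time: 50.7
position: [0.5259, 0.1359, 0.1136]
tool_rot: [0.763, 0.647, 0.001, 0.0]
ft_force: [-1.8, 1.1, 12.2]
grip_width: 0.0455
grip_force: 25.0
time: 51.62
position: [0.5243, 0.1351, 0.2352]
tool_rot: [0.763, 0.647, -0.001, -0.001]
ft_force: [-0.2, 0.2, 0.3]
grip_width: 0.0765
grip_force: 0.0
[607.5, 469.4, 119.9] [601.8 449.4  48.7 102.1  70.5] crate [-22.1 343. ]
[602.5, 83.1, 128.4] [606.4  61.5  69.  105.8  84.2] crate [ 36.3 -38.9]
[593.2, 23.3, 129.1] [600.   22.  109.1 106.1  79.5] crate [ 36.9 -99.4]
[540.6, 226.2, 129.5] [560.7 235.8  21.5  50.9  80.3] crate [-48.2  92.2]
[411.8, -396.1, 119.0] [ 411.9 -389.5   60.    45.1    3. ] crate [ -73.4 -542.9]
t51.7 at [523.9 135.1 234.5] yaw -9.4 | twist 0.0 (0.0 rows) | shift cm x -54.24 y -2.47 z -0.25 norm/4.1 13.2 q1 3 q6 12
```

```bash
python3 -m pendant '[{"jaw":0.9,"linear":[-3.01,-0.14,0],"twist":0},{"jaw":0.9,"linear":[-3.01,-0.14,0],"twist":0},{"jaw":0.9,"linear":[-3.01,-0.14,0],"twist":0},{"jaw":0.9,"linear":[-3.01,-0.14,0],"twist":0},{"jaw":0.9,"linear":[-3.01,-0.14,0],"twist":0},{"jaw":0.9,"linear":[-3.01,-0.14,0],"twist":0},{"jaw":0.9,"linear":[-3.01,-0.14,0],"twist":0},{"jaw":0.9,"linear":[-3.01,-0.14,0],"twist":0},{"jaw":0.9,"linear":[-3.01,-0.14,0],"twist":0}]'
python3 -m pendant '[{"jaw":0.9,"linear":[-3.01,-0.14,0],"twist":0},{"jaw":0.9,"linear":[-3.01,-0.14,0],"twist":0},{"jaw":0.9,"linear":[-3.01,-0.14,0],"twist":0},{"jaw":0.9,"linear":[-3.01,-0.14,0],"twist":0},{"jaw":0.9,"linear":[-3.01,-0.14,0],"twist":0},{"jaw":0.9,"linear":[-3.01,-0.14,0],"twist":0},{"jaw":0.9,"linear":[-3.01,-0.14,0],"twist":0},{"jaw":0.9,"linear":[-3.01,-0.14,0],"twist":0},{"jaw":0.9,"linear":[-3.01,-0.14,0],"twist":0}]'
python3 -m pendant '[{"jaw":0.9,"linear":[0,0,0],"twist":0},{"jaw":0.9,"linear":[0,0,0],"twist":0},{"jaw":0.9,"linear":[0,0,0],"twist":0},{"jaw":0.9,"linear":[0,0,0],"twist":0}]'
python3 - <<'E'
from h import *
show("wrist")
go(411,-396.3,107.5)
E
```

```text
time: 52.42
position: [0.467, -0.1308, 0.2342]
tool_rot: [0.763, 0.647, -0.001, -0.002]
ft_force: [-0.0, 0.2, -1.3]
grip_width: 0.0782
grip_force: 0.0
time: 53.17
position: [0.4106, -0.3957, 0.2337]
tool_rot: [0.763, 0.647, 0.0, -0.002]
ft_force: [0.4, -0.0, 0.3]
grip_width: 0.078
grip_force: 0.0
time: 53.5
position: [0.4117, -0.3934, 0.2349]
tool_rot: [0.762, 0.647, 0.0, -0.002]
ft_force: [0.8, -0.2, 0.1]
grip_width: 0.0782
grip_force: 0.0
[410.5, -397.8, 119.8] [ 411.9 -389.9   48.5   62.8   82. ] crate [ -74.4 -544.7]
t53.5 at [ 411.9 -393.4  235.4] yaw -9.3 | twist 0.0 (0.0 rows) | shift cm x -0.30 y -0.04 z 12.79 norm/4.1 3.1 q1 -55 q6 -46
```

```bash
python3 -m pendant '[{"jaw":0.9,"linear":[-0.35,-0.04,0],"twist":0},{"jaw":0.9,"linear":[0,0,3],"twist":0},{"jaw":0.9,"linear":[0,0,3],"twist":0},{"jaw":0.9,"linear":[0,0,3],"twist":0},{"jaw":0.9,"linear":[0,0,2.4],"twist":0},{"jaw":0.9,"linear":[0,0,1.3],"twist":0},{"jaw":0.9,"linear":[0,0,0],"twist":0},{"jaw":0.9,"linear":[0,0,0],"twist":0},{"jaw":0.9,"linear":[0,0,0],"twist":0}]'
python3 -m pendant '[{"jaw":0.2,"linear":[0,0,0],"twist":0},{"jaw":0,"linear":[0,0,0],"twist":0},{"jaw":0,"linear":[0,0,0],"twist":0},{"jaw":0,"linear":[0,0,0],"twist":0},{"jaw":0,"linear":[0,0,0],"twist":0},{"jaw":0,"linear":[0,0,0],"twist":0},{"jaw":0,"linear":[0,0,0],"twist":0},{"jaw":0,"linear":[0,0,0],"twist":0},{"jaw":0,"linear":[0,0,0],"twist":0},{"jaw":0,"linear":[0,0,0],"twist":0}]'
python3 -m pendant '[{"jaw":0,"linear":[0,0,-2],"twist":0},{"jaw":0,"linear":[0,0,-3],"twist":0},{"jaw":0,"linear":[0,0,-3.5],"twist":0},{"jaw":0,"linear":[0,0,-3.5],"twist":0},{"jaw":0,"linear":[0,0,-3.4],"twist":0},{"jaw":0,"linear":[0,0,0],"twist":0},{"jaw":0,"linear":[0,0,0],"twist":0},{"jaw":0,"linear":[0,0,0],"twist":0}]'
python3 - <<'E'
from h import *
s=slot(-47.5,-80);go(*s,260)
E
```

```text
time: 54.3
position: [0.4117, -0.399, 0.1102]
tool_rot: [0.762, 0.647, -0.0, 0.001]
ft_force: [-0.3, 0.4, 0.6]
grip_width: 0.0784
grip_force: 0.0
time: 55.13
position: [0.4112, -0.3987, 0.1094]
tool_rot: [0.763, 0.647, 0.0, 0.0]
ft_force: [-0.4, -0.1, 2.7]
grip_width: 0.0453
grip_force: 25.0
time: 55.8
position: [0.4101, -0.3974, 0.2617]
tool_rot: [0.763, 0.647, 0.0, -0.002]
ft_force: [0.2, 0.5, -2.6]
grip_width: 0.0453
grip_force: 25.0
t55.8 at [ 410.1 -397.4  261.7] yaw -9.4 | twist 0.0 (0.0 rows) | shift cm x 46.44 y 2.76 z 0.17 norm/4.1 11.3 q1 -55 q6 -46
```

```bash
python3 -m pendant '[{"jaw":0,"linear":[3.09,0.18,0],"twist":0},{"jaw":0,"linear":[3.09,0.18,0],"twist":0},{"jaw":0,"linear":[3.09,0.18,0],"twist":0},{"jaw":0,"linear":[3.09,0.18,0],"twist":0},{"jaw":0,"linear":[3.09,0.18,0],"twist":0},{"jaw":0,"linear":[3.09,0.18,0],"twist":0},{"jaw":0,"linear":[3.09,0.18,0],"twist":0},{"jaw":0,"linear":[3.09,0.18,0],"twist":0}]'
python3 -m pendant '[{"jaw":0,"linear":[3.09,0.18,0],"twist":0},{"jaw":0,"linear":[3.09,0.18,0],"twist":0},{"jaw":0,"linear":[3.09,0.18,0],"twist":0},{"jaw":0,"linear":[3.09,0.18,0],"twist":0},{"jaw":0,"linear":[3.09,0.18,0],"twist":0},{"jaw":0,"linear":[3.09,0.18,0],"twist":0},{"jaw":0,"linear":[3.09,0.18,0],"twist":0},{"jaw":0,"linear":[0,0,0],"twist":0},{"jaw":0,"linear":[0,0,0],"twist":0},{"jaw":0,"linear":[0,0,0],"twist":0},{"jaw":0,"linear":[0,0,0],"twist":0}]'
python3 - <<'E'
from h import *
s=slot(-47.5,-80);go(*s,115.1,-9.43)
E
```

```text
time: 56.47
position: [0.464, -0.1547, 0.2606]
tool_rot: [0.763, 0.647, -0.001, -0.003]
ft_force: [0.5, 0.4, -3.9]
grip_width: 0.0457
grip_force: 25.0
time: 57.38
position: [0.5123, 0.0535, 0.2619]
tool_rot: [0.763, 0.647, -0.001, -0.001]
ft_force: [-0.0, -0.3, -2.8]
grip_width: 0.0456
grip_force: 25.0
t57.4 at [512.3  53.5 261.9] yaw -9.4 | twist -0.0 (0.0 rows) | shift cm x 0.29 y 0.04 z 14.68 norm/4.1 3.6 q1 -6 q6 3
```

```bash
python3 -m pendant '[{"jaw":0,"linear":[0.1,-0.1,0],"twist":0},{"jaw":0,"linear":[0,0,0],"twist":0},{"jaw":0,"linear":[0,0,3],"twist":0},{"jaw":0,"linear":[0,0,3],"twist":0},{"jaw":0,"linear":[0,0,3],"twist":0},{"jaw":0,"linear":[0,0,3],"twist":0},{"jaw":0,"linear":[0,0,1.5],"twist":0},{"jaw":0,"linear":[0,0,0.4],"twist":0},{"jaw":0,"linear":[0,0,0],"twist":0},{"jaw":0,"linear":[0,0,0],"twist":0},{"jaw":0,"linear":[0,0,0],"twist":0}]'
python3 - <<'E'
from h import *
s=slot(-47.5,-80);go(*s,115.1,-9.43)
E
```

```text
time: 58.3
position: [0.5138, 0.0551, 0.1256]
tool_rot: [0.763, 0.647, 0.001, 0.001]
ft_force: [0.5, 0.3, -2.2]
grip_width: 0.0452
grip_force: 25.0
t58.3 at [513.8  55.1 125.6] yaw -9.4 | twist 0.0 (0.0 rows) | shift cm x 0.10 y -0.08 z 1.05 norm/4.1 0.3 q1 -6 q6 3
```

```bash
python3 -m pendant '[{"jaw":0,"linear":[0.05,-0.08,0.5],"twist":0},{"jaw":0,"linear":[0,0,0.35],"twist":0},{"jaw":0,"linear":[0,0,0.15],"twist":0},{"jaw":0,"linear":[0,0,0.12],"twist":0},{"jaw":0,"linear":[0,0,0],"twist":0},{"jaw":0,"linear":[0,0,0],"twist":0},{"jaw":0,"linear":[0,0,0],"twist":0}]'
python3 -m pendant '[{"jaw":0.72,"linear":[0,0,0],"twist":0},{"jaw":0.72,"linear":[0,0,0],"twist":0},{"jaw":0.72,"linear":[0,0,0],"twist":0},{"jaw":0.72,"linear":[0,0,0],"twist":0},{"jaw":0.72,"linear":[0,0,-2],"twist":0},{"jaw":0.72,"linear":[0,0,-4],"twist":0},{"jaw":0.72,"linear":[0,0,-4],"twist":0},{"jaw":0,"linear":[0,0,-4],"twist":0},{"jaw":0,"linear":[0,0,-2],"twist":0},{"jaw":0,"linear":[0,0,0],"twist":0},{"jaw":0,"linear":[0,0,0],"twist":0},{"jaw":0,"linear":[0,0,0],"twist":0}]'
python3 -m pendant '[{"jaw":0,"linear":[0,-4,0],"twist":0},{"jaw":0,"linear":[0,-4,0],"twist":0},{"jaw":0,"linear":[2,-4,0],"twist":0},{"jaw":0,"linear":[2,-2,0],"twist":0},{"jaw":0,"linear":[2,0,0],"twist":0},{"jaw":0,"linear":[2,0,0],"twist":0},{"jaw":0,"linear":[0,0,0],"twist":0},{"jaw":0,"linear":[0,0,0],"twist":0},{"jaw":0,"linear":[0,0,0],"twist":0}]'
python3 - <<'E'
from h import *
show("top")
c=cams.camera("wrist");cv2.imwrite("pics/w3.png",c["color"])
c=cams.camera("side");cv2.imwrite("pics/s3.png",cv2.resize(c["color"][110:260,130:340],None,fx=3,fy=3))
go(*slot(-150,0),80,-9.43)
E
```

```text
time: 58.88
position: [0.5126, 0.0568, 0.1155]
tool_rot: [0.763, 0.647, 0.001, 0.001]
ft_force: [-1.7, 2.7, 13.8]
grip_width: 0.0456
grip_force: 25.0
time: 59.88
position: [0.5107, 0.0561, 0.2717]
tool_rot: [0.763, 0.647, -0.001, -0.001]
ft_force: [0.8, 0.2, -0.3]
grip_width: 0.037
grip_force: 0.0
time: 60.63
position: [0.3882, 0.1556, 0.2716]
tool_rot: [0.762, 0.647, -0.002, -0.001]
ft_force: [-0.5, 0.3, 0.5]
grip_width: 0.0003
grip_force: 0.0
[609.3, 472.1, 119.9] [599.4 448.7  44.5 100.2  65.2] crate [-20.8 346. ]
[627.2, 223.9, 128.9] [626.8 219.5 107.5 118.2  79.3] crate [ 37.5 104. ]
[615.3, 158.7, 128.6] [620.4 158.7 106.  115.8   2.5] crate [36.5 37.8]
[604.4, 90.6, 129.4] [609.6  90.4 108.9 115.5   1.6] crate [ 36.9 -31.2]
[593.1, 23.1, 129.0] [593.2  23.6 110.  119.1  79.4] crate [ 36.8 -99.7]
[540.6, 218.0, 129.7] [557.9 223.3  83.6 113.5  22.6] crate [-46.9  84.1]
[533.7, 134.3, 125.8] [545.9 124.8 118.2  86.2  54.3] crate [-40.    0.4]
[512.6, 59.1, 126.0] [518.1  70.9  90.8 117.2  70.1] crate [-48.5 -77.3]
t60.8 at [388.8 155.3 272.3] yaw -9.5 | twist -0.0 (0.0 rows) | shift cm x 0.27 y 3.64 z 19.23 norm/4.1 4.8 q1 6 q6 16
```

View pics/s3.png

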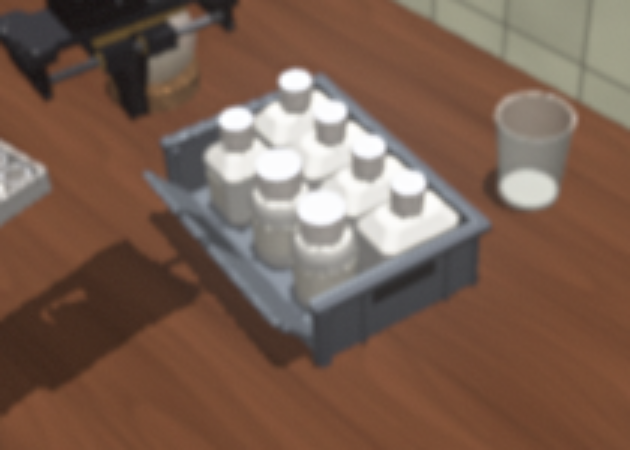

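```bash
python3 -m pendant '[{"jaw":0,"linear":[0,0,0],"twist":-6.93},{"jaw":0,"linear":[0,0,0],"twist":-6.93},{"jaw":0,"linear":[0,0,0],"twist":-6.93},{"jaw":0,"linear":[0,0,0],"twist":-6.93},{"jaw":0,"linear":[0,0,0],"twist":-6.93},{"jaw":0,"linear":[0,0,0],"twist":-6.93},{"jaw":0,"linear":[0,0,0],"twist":-6.93},{"jaw":0,"linear":[0,0,0],"twist":-6.93},{"jaw":0,"linear":[0,0,0],"twist":-6.93},{"jaw":0,"linear":[0,0,0],"twist":-6.93},{"jaw":0,"linear":[0,0,0],"twist":-6.93},{"jaw":0,"linear":[0,0,0],"twist":-6.93}]'
python3 -m pendant '[{"jaw":0,"linear":[0,0,0],"twist":-6.93},{"jaw":0,"linear":[0,0,3],"twist":0},{"jaw":0,"linear":[0,0,3],"twist":0},{"jaw":0,"linear":[0,0,3],"twist":0},{"jaw":0,"linear":[0,0,3],"twist":0},{"jaw":0,"linear":[0,0,3],"twist":0},{"jaw":0,"linear":[0,0,2.5],"twist":0},{"jaw":0,"linear":[0,0,1.5],"twist":0},{"jaw":0,"linear":[0,0,0],"twist":0},{"jaw":0,"linear":[0,0,0],"twist":0},{"jaw":0,"linear":[0,0,0],"twist":0}]'
python3 - <<'E'
from h import *
go(*slot(-152,0),80,80.57,half=False)
c,W=cloud("top");w=W*1000;xp=(w[...,:2]-C0)@N;yp=(w[...,:2]-C0)@T;Z=w[...,2]
m=(xp<-92)&(xp>-170)&(abs(yp)>70)&(abs(yp)<125)&(Z>12)&(Z<90)
print("gate top",np.sort(xp[m])[:3],np.sort(Z[m])[-3:])
E
```

```text
time: 61.78
position: [0.3891, 0.1553, 0.2728]
tool_rot: [0.139, 0.99, -0.0, -0.0]
ft_force: [0.2, -1.0, 0.4]
grip_width: 0.0003
grip_force: 0.0
time: 62.7
position: [0.3897, 0.1558, 0.0835]
tool_rot: [0.081, 0.997, 0.0, 0.001]
ft_force: [-0.0, -0.6, 0.0]
grip_width: 0.0006
grip_force: 0.0
t62.7 at [389.7 155.8  83.5] yaw 80.7 | twist 0.1 (0.0 rows) | shift cm x -3.35 y 0.21 z 0.35 norm/4.1 0.8 q1 6 q6 -74
gate top [-139.45495505 -138.90381443 -138.77640298] [71.94147833 72.43914594 74.38274519]
```

Gate top at x' ≈ -138, z ≈ 72. Push slowly.

```bash
python3 -m pendant '[{"jaw":0,"linear":[-1.5,0,0.3],"twist":0},{"jaw":0,"linear":[-1.5,0,0],"twist":0},{"jaw":0,"linear":[-0.8,0,0],"twist":0},{"jaw":0,"linear":[-0.6,0,0],"twist":0},{"jaw":0,"linear":[-0.6,0,0],"twist":0},{"jaw":0,"linear":[-0.6,0,0],"twist":0},{"jaw":0,"linear":[-0.6,0,0],"twist":0},{"jaw":0,"linear":[0,0,0],"twist":0},{"jaw":0,"linear":[0,0,0],"twist":0}]'
python3 - <<'E'
from h import *
go(*slot(-103,0),80,80.57,half=False)
E
```

```text
time: 63.5
position: [0.4518, 0.146, 0.0804]
tool_rot: [0.081, 0.997, 0.0, 0.002]
ft_force: [-0.6, -0.0, 0.1]
grip_width: 0.0001
grip_force: 0.0
t63.5 at [451.8 146.   80.4] yaw 80.7 | twist 0.1 (0.0 rows) | shift cm x -1.97 y 0.15 z 0.04 norm/4.1 0.5 q1 4 q6 -76
```

```bash
python3 -m pendant '[{"jaw":0,"linear":[-0.5,0,0],"twist":0},{"jaw":0,"linear":[-0.5,0,0],"twist":0},{"jaw":0,"linear":[-0.4,0,0],"twist":0},{"jaw":0,"linear":[-0.3,0,0],"twist":0},{"jaw":0,"linear":[0,0,0],"twist":0},{"jaw":0,"linear":[0,0,0],"twist":0}]'
python3 -m pendant '[{"jaw":0,"linear":[-0.15,0,0],"twist":0},{"jaw":0,"linear":[-0.15,0,0],"twist":0},{"jaw":0,"linear":[0,0,0],"twist":0},{"jaw":0,"linear":[0,0,0],"twist":0}]'
python3 - <<'E'
from h import *
go(*slot(-101.5,0),80,80.57,half=False)
c,W=cloud("top");w=W*1000;xp=(w[...,:2]-C0)@N;yp=(w[...,:2]-C0)@T;Z=w[...,2]
for s in(-1,1):
  m=(xp<-80)&(xp>-170)&(yp*s>60)&(yp*s<125)&(Z>12)&(Z<95);print(np.sort(xp[m])[:3],np.sort(Z[m])[-3:],m.sum())
c=cams.camera("side");cv2.imwrite("pics/s4.png",cv2.resize(c["color"][110:260,130:340],None,fx=3,fy=3))
E
```

```text
time: 64.0
position: [0.4579, 0.1442, 0.0792]
tool_rot: [0.081, 0.997, -0.001, -0.01]
ft_force: [-13.0, 5.6, 9.3]
grip_width: 0.0007
grip_force: 7.2
time: 64.33
position: [0.4618, 0.1434, 0.0793]
tool_rot: [0.081, 0.997, -0.001, -0.008]
ft_force: [-10.8, 1.5, 7.0]
grip_width: 0.0006
grip_force: 5.2
t64.3 at [461.8 143.4  79.3] yaw 80.7 | twist 0.2 (0.0 rows) | shift cm x -1.09 y 0.24 z -0.07 norm/4.1 0.3 q1 4 q6 -77
[-102.96072962 -102.54095305 -102.05505135] [88.77267245 88.99057567 89.11653326] 18
[] [] 0
```

View pics/s4.png

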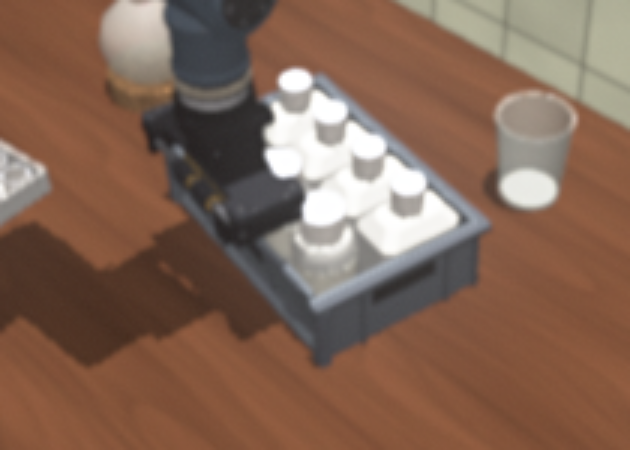

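```bash
python3 -m pendant '[{"jaw":0,"linear":[-0.2,0,-0.1],"twist":0},{"jaw":0,"linear":[-0.2,0,-0.1],"twist":0},{"jaw":0,"linear":[-0.2,0,0],"twist":0},{"jaw":0,"linear":[0,0,0],"twist":0},{"jaw":0,"linear":[0,0,0],"twist":0}]'
python3 - <<'E'
from h import *
go(*slot(-101.5,0),80,80.57,half=False)
c,W=cloud("top");w=W*1000;xp=(w[...,:2]-C0)@N;yp=(w[...,:2]-C0)@T;Z=w[...,2]
m=(xp<-80)&(xp>-170)&(yp<-60)&(yp>-125)&(Z>12)&(Z<95);print(np.sort(xp[m])[:3],np.sort(Z[m])[-3:],m.sum())
show("top")
E
```

```text
time: 64.85
position: [0.4706, 0.1423, 0.081]
tool_rot: [0.081, 0.997, -0.0, -0.006]
ft_force: [-9.7, 2.3, 3.1]
grip_width: 0.0003
grip_force: 4.9
t64.8 at [470.6 142.3  81. ] yaw 80.7 | twist 0.1 (0.0 rows) | shift cm x -0.20 y 0.21 z 0.10 norm/4.1 0.1 q1 4 q6 -77
[-94.70594571 -94.62811529 -94.54226857] [89.08246165 89.81496153 89.8406936 ] 40
[609.6, 471.2, 119.5] [602.2 448.9  48.7 101.1  70.7] crate [-20.3 345.1]
[626.1, 224.3, 128.8] [632.9 219.3 107.6 104.3  82.2] crate [ 36.4 104.3]
[615.9, 158.7, 129.2] [626.5 158.4 112.6  98.   85.3] crate [37.1 37.9]
[604.5, 90.7, 128.8] [610.8  88.5 114.3 104.7  76.8] crate [ 37.  -31.1]
[593.1, 24.8, 129.0] [595.6  25.2 111.6 118.3  13.1] crate [ 36.5 -98. ]
[516.9, 59.9, 126.2] [523.4  60.5  87.5 105.2  74.3] crate [-44.4 -75.8]
```

```bash
python3 -m pendant '[{"jaw":0,"linear":[-0.2,0,0],"twist":0},{"jaw":0,"linear":[-0.15,0,0],"twist":0},{"jaw":0,"linear":[0,0,0],"twist":0},{"jaw":0,"linear":[0,0,0],"twist":0},{"jaw":0,"linear":[0,0,0],"twist":0}]'
python3 - <<'E'
from h import *
go(*slot(-101.5,0),80,80.57,half=False)
c,W=cloud("top");w=W*1000;xp=(w[...,:2]-C0)@N;yp=(w[...,:2]-C0)@T;Z=w[...,2]
m=(xp<-80)&(xp>-170)&(yp<-60)&(yp>-125)&(Z>12)&(Z<95);print(np.sort(xp[m])[:3],np.sort(Z[m])[-3:],m.sum())
E
```

```text
time: 65.37
position: [0.4707, 0.1422, 0.081]
tool_rot: [0.081, 0.997, -0.0, -0.009]
ft_force: [-13.7, 4.7, 8.0]
grip_width: 0.0006
grip_force: 7.5
t65.4 at [470.7 142.2  81. ] yaw 80.7 | twist 0.1 (0.0 rows) | shift cm x -0.19 y 0.22 z 0.10 norm/4.1 0.1 q1 4 q6 -77
[-94.97031334 -94.93202538 -94.50726307] [87.09925484 87.31171337 87.37821836] 39
```

```bash
python3 -m pendant '[{"jaw":0,"linear":[-0.3,0,0],"twist":0},{"jaw":0,"linear":[-0.2,0,0],"twist":0},{"jaw":0,"linear":[0,0,0],"twist":0},{"jaw":0,"linear":[0,0,0],"twist":0}]'
python3 -m pendant '[{"jaw":0,"linear":[0.5,0,0],"twist":0},{"jaw":0,"linear":[1.5,0,0],"twist":0},{"jaw":0,"linear":[2.5,0,0],"twist":0},{"jaw":0,"linear":[2.5,0,0],"twist":0},{"jaw":0,"linear":[0,0,-3],"twist":0},{"jaw":0,"linear":[0,0,-4],"twist":0},{"jaw":0,"linear":[0,0,-4],"twist":0},{"jaw":0,"linear":[0,0,-4],"twist":0},{"jaw":0,"linear":[0,0,0],"twist":0},{"jaw":0,"linear":[0,0,0],"twist":0}]'
python3 - <<'E'
from h import *
c,W=cloud("top");w=W*1000;xp=(w[...,:2]-C0)@N;yp=(w[...,:2]-C0)@T;Z=w[...,2]
for a in range(-120,121,40):
  m=(xp<-75)&(xp>-170)&(abs(yp-a)<15)&(Z>70)&(Z<95);print(a,np.sort(xp[m])[[0,1,-1]],np.median(Z[m]),m.sum())
show()
cv2.imwrite("pics/t5.png",cv2.resize(c["color"][90:300,90:300],None,fx=2.8,fy=2.8))
E
```

```text
time: 65.75
position: [0.4709, 0.1421, 0.081]
tool_rot: [0.082, 0.997, -0.0, -0.014]
ft_force: [-21.4, 8.0, 15.4]
grip_width: 0.0006
grip_force: 11.2
time: 66.58
position: [0.4188, 0.152, 0.2349]
tool_rot: [0.081, 0.997, 0.001, 0.005]
ft_force: [0.1, 0.4, -0.5]
grip_width: 0.0009
grip_force: 0.0
-120 [-94.50653986 -93.16933698 -86.16576835] 84.69861627350507 21
-80 [-93.07338806 -92.82769825 -75.93656475] 84.57241564084273 17
-40 [-94.78686765 -94.41601774 -87.38049711] 83.65296540456093 19Traceback (most recent call last):
  File "<stdin>", line 4, in <module>
IndexError: index 0 is out of bounds for axis 0 with size 0
```

```bash
python3 -m pendant '[{"jaw":0,"linear":[0,0,-2],"twist":0},{"jaw":0,"linear":[0,-4,0],"twist":0},{"jaw":0,"linear":[0,-4,0],"twist":0},{"jaw":0,"linear":[0,-4,0],"twist":0},{"jaw":0,"linear":[0,-4,0],"twist":0},{"jaw":0,"linear":[0,-4,0],"twist":0},{"jaw":0,"linear":[0,-4,0],"twist":0},{"jaw":0,"linear":[0,-4,0],"twist":0},{"jaw":0,"linear":[0,0,0],"twist":0},{"jaw":0,"linear":[0,0,0],"twist":0},{"jaw":0,"linear":[0,0,0],"twist":0},{"jaw":0,"linear":[0,0,0],"twist":0}]'
python3 - <<'E'
from h import *
c,W=cloud("top");w=W*1000;xp=(w[...,:2]-C0)@N;yp=(w[...,:2]-C0)@T;Z=w[...,2]
for a in range(-120,121,40):
  m=(xp<-80)&(xp>-170)&(abs(yp-a)<15)&(Z>70)&(Z<95)
  if m.sum()>3: print(a,np.round(np.sort(xp[m])[[0,1,-1]],1),np.median(Z[m]),m.sum())
show()
s=cams.camera("side")
cv2.imwrite("pics/t6.png",np.hstack([cv2.resize(c["color"][130:270,110:290],(400,311)),cv2.resize(s["color"][110:260,130:323],(400,311))]))
E
```

```text
time: 67.63
position: [0.3695, -0.1231, 0.251]
tool_rot: [0.08, 0.997, 0.001, -0.001]
ft_force: [-0.3, -0.1, 0.0]
grip_width: 0.0004
grip_force: 0.0
-120 [-94.2 -93.5 -86.9] 83.4429729630646 22
-80 [-94.7 -94.2 -86.4] 83.42563592672563 21
-40 [-94.9 -94.3 -87.4] 83.58835273067547 21
0 [-94.2 -93.8 -86.2] 83.74481646493422 22
40 [-94.  -93.9 -86.7] 83.62414109989737 22
80 [-93.9 -93.9 -85.7] 84.03359628299484 22
120 [-93.8 -93.5 -86.5] 83.90398153677255 19
[608.6, 472.9, 119.6] [597.7 446.9  41.6 100.8  62.7] crate [-21.5 346.7]
[627.7, 225.3, 128.7] [626.8 221.6 105.  117.1  81.5] crate [ 37.8 105.6]
[616.1, 158.7, 129.1] [622.5 158.7 110.8 104.9  81.5] crate [37.3 37.9]
[604.7, 90.8, 128.8] [609.6  90.5 108.6 115.6   1.8] crate [ 37.2 -30.9]
[592.9, 24.7, 129.6] [595.9  25.5 110.7 119.8  16.2] crate [ 36.4 -98. ]
[540.4, 218.3, 128.9] [547.3 218.9 115.6 105.6  79.9] crate [-47.2  84.3]
[526.2, 137.6, 126.1] [533.  137.5 117.2 105.7  80. ] crate [-47.9   2.3]
[513.0, 59.9, 126.1] [520.6  66.  101.4 105.1  80.1] crate [-48.3 -76.5]
```

View pics/t6.png

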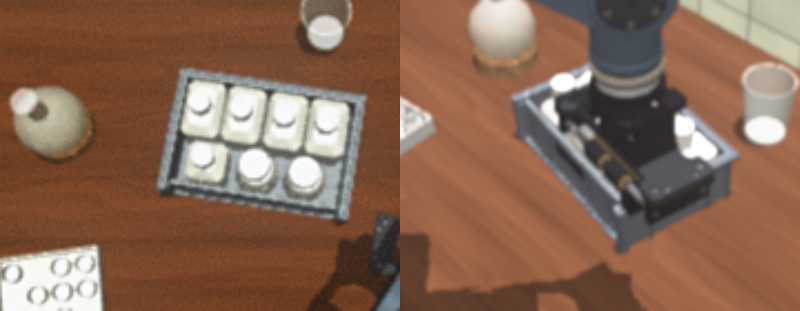

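The top crop (left) shows all seven upright in two rows. The oblongs are at about (200-330, 105-125), with the square bottle and jars at (205-305, 160-180). The gate is upright along the front edge, and the flask, beaker and tray are where they started. The gate face is uniform at about -90 mm mid-thickness, so it is shut.

```bash
python3 -c "
from rig import robot
print(robot.hand_in())"
```

```text
the job is handed in; nothing more can be done
None
```

The job is handed in at about 68 s: all seven bottles and jars stand upright in the crate, the gate is shut and did not move under a 21 N push, and the flask, beaker and cap tray were not touched.

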